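# Load the ring weights onto the tester's spindle by size

## Task

Load the compression tester: thread the three ring weights onto the upright spindle of the white loading stage, widest at the bottom, then the middle one, then the narrowest on top, each lowered until it lies flat rather than dropped down the rod. Let go of them and leave the other things on the bench where they are.

Things in the scene. Friction and masses are not known exactly. Their poses are not given: they have to be found in the camera images.
- spindle_foot (a point): foot of the load spindle, on its axis, at the top of the black disc (90 mm diameter) of the loading stage, 30 mm above the bench; z up. The spindle is an upright aluminium rod 14 mm in diameter that rises 52 mm above this point, its last 6 mm tapering to 6 mm diameter.
- stage: the loading stage: a white box fixed to the bench, 150 x 120 mm and 24 mm high, under the 6 mm thick black disc; origin on the bench under the spindle, x along its long side; the box's centre lies 10 mm along +x from the spindle; a black display strip and two small lamps lie flush at its +x end
- wide_center (a point): centre (half-way up) of the wide, blue-painted ring weight, outer diameter 60 mm, 15 mm thick, bore 20 mm through, about 300 g, loose and lying flat on the bench; z is the ring's axis
- middle_center (a point): centre (half-way up) of the middle, brass ring weight, outer diameter 50 mm, 15 mm thick, bore 20 mm through, about 210 g, loose and lying flat on the bench; z is the ring's axis
- narrow_center (a point): centre (half-way up) of the narrow, black-coated ring weight, outer diameter 40 mm, 15 mm thick, bore 20 mm through, about 110 g, loose and lying flat on the bench; z is the ring's axis
- wide: the wide blue ring, same frame directions as its centre; origin at the centre of its underside as it starts, 7.5 mm below its centre
- middle: the middle brass ring, likewise
- narrow: the narrow black ring, likewise
- cork_ring: cork flask-support ring, outer diameter 76 mm, bore 44 mm, 24 mm high; bystander; origin at the centre of its underside, z up
- beaker: glass beaker, 68 mm diameter, 85 mm high; bystander; origin at the centre of its underside, z up
- amber_bottle: amber glass bottle with black cap, 64 mm diameter, 130 mm high; bystander; origin at the centre of its underside, z up
- white_bottle: white plastic bottle with red cap, 68 mm diameter, 150 mm high; bystander; origin at the centre of its underside, z up
- jar: white plastic jar, 70 mm diameter, 70 mm high; bystander; origin at the centre of its underside, z up
- timer: blue bench timer, 50 x 80 x 22 mm, lying flat; bystander; origin at the centre of its underside, z up
- wrench: steel spanner 150 mm long lying flat along its own x; bystander; origin at the centre of its underside, z up
There are look-alikes about, which are no part of the job. What is shaped like the middle but turquoise is not meant. Of the things shaped like the narrow, the black one is meant.

How it is judged:
By the outcome, as a careful person would: the job done as asked, in the order asked, and still so for the second after the job is handed in, with the robot touching nothing.
It also fails if it takes over 67 s, if anything falls off the work surface, if the arm or the gripper's body presses on something with over 40 N, if the wrist force passes 120 N, or if a joint passes its speed limit or range.

## Robot

A 6-joint arm with a two-finger parallel gripper is mounted at the origin on the work surface. World frame = base frame: x ahead of the robot, y to its left, z up, the work surface at z = 0. Lengths are in m, angles in rad, forces in N, time in s.
With the tool pointing down it reaches from about 0.35 to 0.925 m from the base axis. Payload 6.4 kg.
Tool frame: the origin (TCP) lies midway between the tips of the shut fingers; the grasp point (between the pads) lies r.hold_point_z behind it (r.hold_point_z is the distance from the TCP to the grasp point, in m); z points along the fingers, y is the direction in which the jaws open and shut (so a half turn about z gives the same grasp; the last joint's range is limited). The gripper opens to 85 mm and grips with 20 to 120 N. Pads are 22 mm wide; open, the fingers measure 114 mm over their backs; the gripper's body (76 mm by 85 mm) begins 54 mm behind the grasp point. The pads swing forward as they close: fully open they stand 13 mm farther back than shut.
Start: joints at [-1.342, 0.245, 1.558, -0, 1.339, -0.174], TCP at [0.255, -0.598, 0.231] pointing down, gripper open.
Joint ranges: [-3.13, 3.13], [-1.02, 2.26], [0.13, 2.54], [-0.95, 4.09], [0.21, 2.88], [-2.74, 2.74]. Speed limits (rad/s): [2.57, 2.57, 3.14, 3.14, 3.14, 3.14].

## Interface

Orientations are given as a rotation vector (axis times angle).
In Python, from rig import r gives the robot as it stands. The module is installed in compiled form; this text tells all that it offers.
- The arm moves only by the tool apply_moves, never from a script. Its argument "increments" is a list of rows, each an object with "linear": the shift along the tool's x, y, z each as a share of 0.1 m, from -1 to 1, a list of three; "dr": the turn, a rotation vector about the tool's x, y, z each as a share of 0.5 rad, from -1 to 1, a list of three. In form: [{"linear": [tx, ty, tz], "dr": [rx, ry, rz]}, ...]. A call has 1 to 8 rows; each row is the pose to reach, as a shift and turn from the pose measured when the call began, along the tool's axes at that moment; what a row does not reach only later rows make up. A row lasts 1/10 s, in which the tool goes at most 50 mm and 8.59 degrees, less where a joint would pass 70% of its speed; a pose out of reach is approached as far as the arm can. A call with a number of a shift or a turn outside -1 to 1 is refused whole. A call with a gripper value outside its range is refused whole. "hand" is the opening, from 0 (shut) to 1 (fully open), set as the call begins (left out, the last holds). The fingers move at their own pace and stop on an object; "squeeze" is the grip in N (left out, the last holds). Time passes only in rows, so rows that repeat a pose let the fingers close. It gives the time, the measured TCP pose, the force and the opening at its end, in the units of the state.
- r.get_obs(): the state, without advancing time (a new reading comes with each control period).
- r.camera(name): name is "side" or "top" or "wrist"; returns the picture (384x512x3 uint8, blue, green, red); there is no depth.
- r.get_calibration(name): a dict with "intrinsics" (3x3 intrinsics, pixels), "origin" and "attitude" of the camera in the world; the wrist camera has in their place "T_tool_cam" (4x4, takes a point from camera to tool coordinates, whose origin is the TCP and whose axes are the flange's). Camera axes: x right, y up, looking along -z (the intrinsics and any distortion apply to the point x, -y, -z); pixel columns grow to the right and rows downward; lengths in m; the calibration is good to about 2 mm. A picture is of the moment at which its call begins: read the wrist's pose just before it. get_calibration takes no time and is no camera call.
- r.sign_off(): hands the job in, once; it reports no verdict.
The state is a dict: "t": time; "qpos": joint angles; "qd": joint speeds; "joint_efforts": joint torques, N m; "eef_pos": TCP position; "tool_rot": TCP orientation; "wrist_force": force on the tool from outside, world axes, zero at the start; "torque": the same for the moment, N m; "gripper_width": finger opening in m.
Only numpy, scipy, OpenCV 4.12 (cv2) and the standard library are available. Lean on these libraries where they do the work, as an engineer would, in place of code of your own. Each camera call takes 0.05 s, during which the arm holds its last target.

## Working session

There is one attempt and no reset: what is moved stays moved. The work goes in short steps, Python scripts to look and compute and a tool call to move; the robot and the scene stay as the last step left them, time stands still between calls to the robot, and variables do not carry over. Pictures are saved under pics/ and viewed, and the job is handed in when it is done.

Besides the shell and the picture viewer there is one more tool, called after ">>>" by a JSON object that holds its "method" and its "body", one argument or row to a line. apply_moves: Moves the arm, as the interface text tells. Shift numbers are shares of 0.1 m and turn numbers shares of 0.5 rad, none past 1 either way. Its arguments: {"type":"object","properties":{"increments":{"type":"array"},"hand":{"type":"number"},"squeeze":{"type":"number"}},"required":["increments"]}

```bash
mkdir -p pics
python3 - <<'E'
from rig import r
import cv2,numpy as np
np.set_printoptions(precision=4,suppress=True)
print(r.get_obs()); print(r.hold_point_z)
for n in ["side","top","wrist"]:
    print(n,r.get_calibration(n))
    cv2.imwrite(f"pics/{n}0.png",r.camera(n))
E
```

```text
{'t': 0.0, 'qpos': array([-1.3421,  0.2458,  1.559 ,  0.    ,  1.3387, -0.1741]), 'qd': array([ 0.001 , -0.0001, -0.0007,  0.    ,  0.0002, -0.001 ]), 'joint_efforts': array([  0.0001, -42.9508, -32.6133,  -0.0001,   0.0054,  -0.    ]), 'eef_pos': array([ 0.2547, -0.5974,  0.2302]), 'tool_rot': array([-3.0762, -0.6281,  0.0001]), 'wrist_force': array([-0.042 ,  0.5452,  0.065 ]), 'torque': array([ 0.0417, -0.0145,  0.0017]), 'gripper_width': 0.0853352078342318}
0.0187
side {'intrinsics': array([[413.4029,   0.    , 252.4375],
       [  0.    , 413.4029, 189.3551],
       [  0.    ,   0.    ,   1.    ]]), 'origin': array([ 0.404 , -0.7796,  0.682 ]), 'attitude': array([ 0.9325, -0.0933, -0.1811])}
top {'intrinsics': array([[498.1676,   0.    , 261.9158],
       [  0.    , 498.1676, 200.0961],
       [  0.    ,   0.    ,   1.    ]]), 'origin': array([0.3796, 0.014 , 1.5078]), 'attitude': array([ 0.0918, -0.0923, -1.5529])}
wrist {'intrinsics': array([[280.0863,   0.    , 259.3605],
       [  0.    , 280.0863, 186.8623],
       [  0.    ,   0.    ,   1.    ]]), 'T_tool_cam': array([[-0.0011,  0.9458,  0.3248,  0.083 ],
       [ 1.    ,  0.0011,  0.0001, -0.0012],
       [-0.0002,  0.3248, -0.9458, -0.1428],
       [ 0.    ,  0.    ,  0.    ,  1.    ]])}
```

View pics/side0.png

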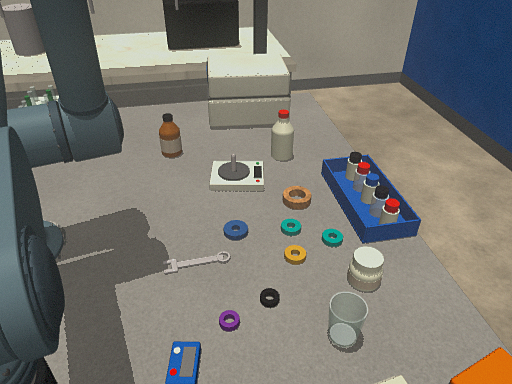

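View pics/top0.png

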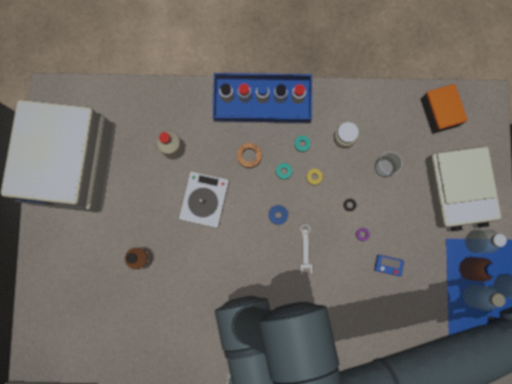

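View pics/wrist0.png

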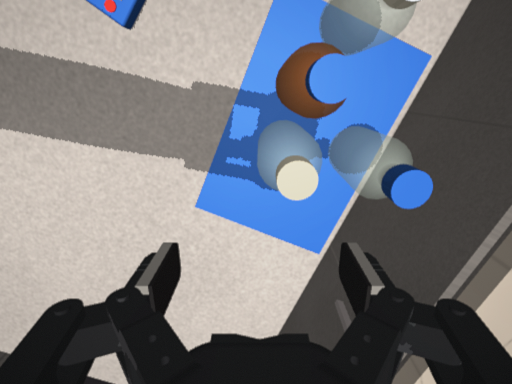

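Candidates: 
- wide is the blue ring at side (236,229), top (278,214); the blue timer is a different shape. 
- middle is the brass ring at side (295,254), top (315,176); the turquoise rings at top (284,171) and (303,143) are decoys, and the cork ring at (249,155) is a bystander. 
- narrow is the black ring at side (270,298), top (350,205); the purple ring at (362,234) is a decoy.

```bash
cat > h.py <<'E'
from rig import r
import cv2,numpy as np
from scipy.spatial.transform import Rotation as R
np.set_printoptions(precision=4,suppress=True)
def pose():
    o=r.get_obs(); T=np.eye(4); T[:3,:3]=R.from_rotvec(o['tool_rot']).as_matrix(); T[:3,3]=o['eef_pos']; return T
def cam(n,T=None):
    c=r.get_calibration(n)
    if n=='wrist': M=T@c['T_tool_cam']
    else:
        M=np.eye(4); M[:3,:3]=R.from_rotvec(c['attitude']).as_matrix(); M[:3,3]=c['origin']
    return c['intrinsics'],M
def ray(K,M,uv):
    d=np.linalg.inv(K)@[uv[0],uv[1],1]; d=M[:3,:3]@[d[0],-d[1],-d[2]]; return M[:3,3],d
def plane(K,M,uv,z):
    o,d=ray(K,M,uv); return o+d*(z-o[2])/d[2]
def proj(K,M,p):
    q=M[:3,:3].T@(np.array(p)-M[:3,3]); q=K@[q[0],-q[1],-q[2]]; return q[:2]/q[2]
def delta(target,yaw=None):
    """shift in tool axes, shares of .1 m"""
    T=pose(); return T[:3,:3].T@(np.array(target)-T[:3,3])/0.1
E
python3 - <<'E'
from h import *
H={}
def blobs(n,lo,hi,mn=20,mx=700):
    im=cv2.imread(f'pics/{n}0.png'); hsv=cv2.cvtColor(im,cv2.COLOR_BGR2HSV)
    m=cv2.inRange(hsv,lo,hi)
    K,M=cam(n)
    cs,_=cv2.findContours(m,cv2.RETR_EXTERNAL,cv2.CHAIN_APPROX_NONE)
    for c in cs:
        a=cv2.contourArea(c)
        if mn<a<mx and len(c)>5:
            mo=cv2.moments(c); uv=(mo['m10']/a,mo['m01']/a); e=cv2.fitEllipse(c)
            print(n,np.array(uv),a,'ell',np.array(e[0]),np.array(e[1]),plane(K,M,e[0],0.0075))
for name,lo,hi in [('blue',(105,120,60),(120,255,200)),('brass',(18,130,100),(32,255,255)),('black',(0,0,0),(180,255,45)),('turq',(80,100,80),(95,255,255)),('orange',(5,100,100),(17,255,255))]:
    print(name)
    for n in('top','side'): blobs(n,lo,hi)
a=cv2.imread('pics/top0.png')[120:260,170:400]; cv2.imwrite('pics/crop0.png',cv2.resize(a,None,fx=3.4,fy=3.4,interpolation=cv2.INTER_CUBIC))
a=cv2.imread('pics/side0.png')[140:320,200:360]; cv2.imwrite('pics/crop1.png',cv2.resize(a,None,fx=3.3,fy=3.3,interpolation=cv2.INTER_CUBIC))
E
```

```text
blue
top [388.5513 269.7436] 39.0 ell [388.5357 269.7004] [6.224  9.7031] [ 0.3536 -0.3662  0.0075]
top [400.2482 268.3546] 23.5 ell [400.1405 268.0753] [ 3.0279 14.0814] [ 0.3589 -0.401   0.0075]
top [378.1365 263.1365] 41.5 ell [378.2015 263.2249] [ 3.9335 16.4573] [ 0.3723 -0.3356  0.0075]
top [277.8804 214.433 ] 209.0 ell [277.8811 214.4285] [16.1969 16.5848] [ 0.5138 -0.034   0.0075]
side [235.2147 227.7111] 274.0 ell [235.1608 227.7215] [15.187  23.4335] [ 0.5114 -0.0288  0.0075]
side [372.3702 178.6694] 122.0 ell [373.1114 178.9354] [12.3963 15.3891] [0.9308 0.1007 0.0075]
brass
top [314.2352 176.3182] 132.5 ell [314.2413 176.3254] [12.8433 13.2952] [ 0.6322 -0.1435  0.0075]
side [294.8345 253.927 ] 297.0 ell [294.8364 253.9527] [18.3774 20.9097] [ 0.6298 -0.143   0.0075]
black
top [432.092  342.8303] 525.5 ell [430.9498 340.8955] [ 14.1798 164.69  ] [ 0.1484 -0.4879  0.0075]
top [268.6691 311.9583] 556.0 ell [278.3831 313.4777] [18.4984 81.0489] [ 0.2203 -0.0391  0.0075]
top [247.0367 299.2441] 63.5 ell [244.7736 301.9332] [ 8.1147 35.636 ] [0.2522 0.0608 0.0075]
top [465.871
[... 835 characters left out ...]
0.0075]
turq
top [283.7115 170.6094] 160.0 ell [283.7309 170.6122] [14.1237 14.6092] [ 0.6484 -0.0503  0.0075]
top [302.0404 143.0994] 161.0 ell [302.0404 143.1013] [14.2858 14.4747] [ 0.735  -0.1056  0.0075]
side [332.1193 236.9956] 265.5 ell [332.1024 237.0199] [16.921  20.3667] [ 0.7323 -0.1061  0.0075]
side [290.4672 226.4658] 241.5 ell [290.494  226.4938] [16.0646 19.4676] [ 0.6452 -0.0506  0.0075]
orange
top [248.7677 154.7677] 420.5 ell [248.7647 154.7629] [23.0663 23.315 ] [0.6959 0.0574 0.0075]
side [296.7385 195.9555] 427.0 ell [296.6492 196.081 ] [21.7976 26.0373] [0.6944 0.0651 0.0075]
side [168.4562 129.0047] 213.0 ell [168.3831 129.5054] [16.1857 18.7553] [0.3688 0.512  0.0075]
```

View pics/crop0.png

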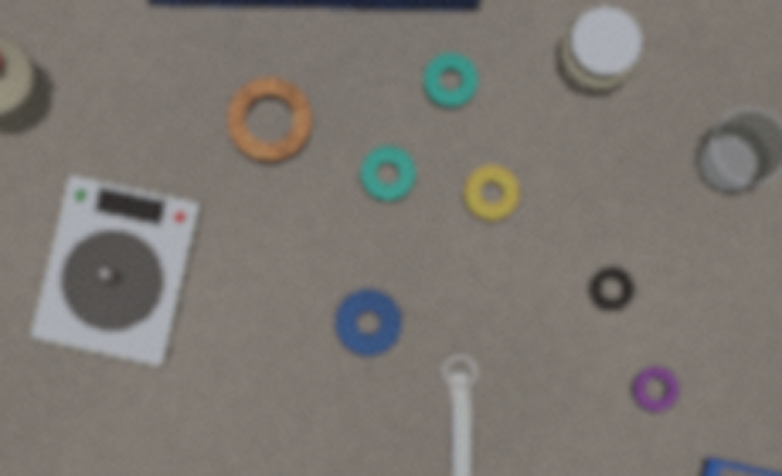

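View pics/crop1.png

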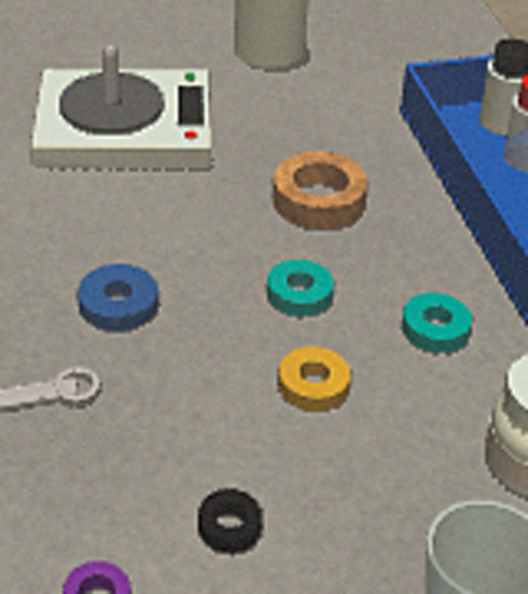

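The crops confirm the choice: blue wide, yellow-brass middle and black narrow, with a turquoise pair and a purple ring as decoys. Now the spindle estimate.

Run:
```python
from h import *
Kt,Mt=cam('top');Ks,Ms=cam('side')
print('disc top',plane(Kt,Mt,(202.9,202.4),.03)); print('tip top',plane(Kt,Mt,(170+103/3.4,120+272/3.4),.082)); print('tip side',plane(Ks,Ms,(233.5,154.8),.082)); print('disc side',plane(Ks,Ms,(200+111/3.3,140+103/3.3),.03))
p=plane(Kt,Mt,(350,205),.0075);print('narrow',p)
print(pose())
print('delta wide hover .2',delta([.5125,-.0315,.2]))
```

```text
disc top [0.5442 0.1909 0.03  ]
tip top [0.5453 0.1924 0.082 ]
tip side [0.5439 0.1866 0.082 ]
disc side [0.5423 0.1831 0.03  ]
narrow [ 0.546  -0.2522  0.0075]
[[ 0.92    0.392  -0.0004  0.2547]
 [ 0.392  -0.92    0.0015 -0.5976]
 [ 0.0003 -0.0015 -1.      0.2304]
 [ 0.      0.      0.      1.    ]]
delta wide hover .2 [ 4.5905 -4.1964  0.3116]
```

>>> {"method": "apply_moves", "body": {
  "increments": [
    {"linear":[0.4,-0.2,0],"dr":[0,0,0.27]},
    {"linear":[0.8,-0.4,0],"dr":[0,0,0.54]},
    {"linear":[1,-0.6,0],"dr":[0,0,0.806]},
    {"linear":[1,-0.6,0],"dr":[0,0,0.806]}
  ]
}}

```text
t: 0.55
eef_pos: [0.3247, -0.5002, 0.2301]
tool_rot: [-3.138, -0.003, 0.001]
wrist_force: [-0.3, -1.5, 0.6]
gripper_width: 0.0856
```

>>> {"method": "apply_moves", "body": {
  "increments": [
    {"linear":[0.4,-0.4,0],"dr":[0,0,0]},
    {"linear":[0.7,-0.7,0],"dr":[0,0,0]},
    {"linear":[1,-1,0],"dr":[0,0,0]},
    {"linear":[1,-1,0],"dr":[0,0,0]}
  ]
}}

```text
t: 0.95
eef_pos: [0.4271, -0.3971, 0.2301]
tool_rot: [-3.137, -0.013, -0.0]
wrist_force: [0.0, -0.6, -0.6]
gripper_width: 0.0854
```

>>> {"method": "apply_moves", "body": {
  "increments": [
    {"linear":[0.4,-0.4,0],"dr":[0,0,0]},
    {"linear":[0.7,-0.8,0],"dr":[0,0,0]},
    {"linear":[1,-1,0],"dr":[0,0,0]},
    {"linear":[1,-1,0],"dr":[0,0,0]}
  ]
}}

```text
t: 1.35
eef_pos: [0.5288, -0.2939, 0.2305]
tool_rot: [-3.137, -0.023, -0.001]
wrist_force: [-0.7, -0.0, 0.6]
gripper_width: 0.0857
```

Run:
```python
from h import *
T=pose();print(T)
cv2.imwrite('pics/w1.png',r.camera('wrist')); np.save('T1.npy',T)
```

```text
[[ 0.9999  0.0144  0.0009  0.5288]
 [ 0.0144 -0.9999  0.0046 -0.2939]
 [ 0.0009 -0.0046 -1.      0.2305]
 [ 0.      0.      0.      1.    ]]
```

View pics/w1.png

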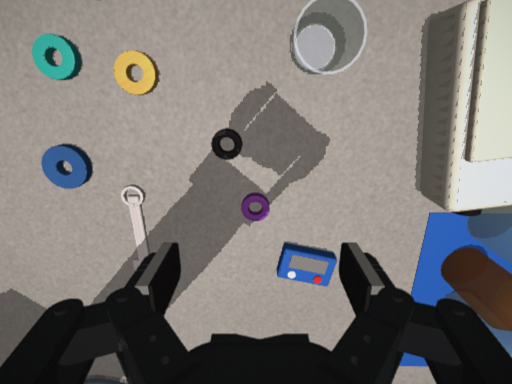

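```bash
cat >> h.py <<'E'
RNG={'blue':((105,110,40),(122,255,220)),'brass':((18,120,80),(32,255,255)),'black':((0,0,0),(180,255,38)),'turq':((80,100,60),(95,255,255))}
def rings(im,T,names=('blue','brass','black'),mn=300,mx=9000,z=.0075,roi=None):
    K,M=cam('wrist',T); hsv=cv2.cvtColor(im,cv2.COLOR_BGR2HSV)
    for n in names:
        m=cv2.inRange(hsv,*RNG[n])
        if roi: 
            k=np.zeros_like(m);k[roi[1]:roi[3],roi[0]:roi[2]]=1;m=m*k
        cs,_=cv2.findContours(m,cv2.RETR_EXTERNAL,cv2.CHAIN_APPROX_NONE)
        for c in cs:
            a=cv2.contourArea(c)
            if mn<a<mx and len(c)>5:
                e=cv2.fitEllipse(c)
                if e[1][1]/e[1][0]<1.6: print(n,a,np.array(e[0]),np.array(e[1]),plane(K,M,e[0],z))
E
python3 - <<'E'
from h import *
rings(cv2.imread('pics/w1.png'),np.load('T1.npy'),roi=(0,0,400,240))
E
```

```text
blue 1601.0 [ 66.1702 165.8901] [41.2141 49.5499] [ 0.512  -0.0313  0.0075]
brass 1394.5 [134.7775  72.245 ] [39.2005 45.3499] [ 0.6307 -0.1395  0.0075]
black 642.5 [226.5553 143.5869] [28.2032 29.125 ] [ 0.5453 -0.2488  0.0075]
```

>>> {"method": "apply_moves", "body": {
  "increments": [
    {"linear":[-0.1,-0.4,0],"dr":[0,0,0]},
    {"linear":[-0.1,-0.8,0],"dr":[0,0,0]},
    {"linear":[-0.1,-1,0],"dr":[0,0,0]},
    {"linear":[-0.1,-1,0],"dr":[0.009,0,0.028]}
  ]
}}

```text
t: 1.8
eef_pos: [0.5153, -0.1951, 0.2306]
tool_rot: [-3.133, 0.001, 0.001]
wrist_force: [0.3, -1.8, -0.8]
gripper_width: 0.0852
```

>>> {"method": "apply_moves", "body": {
  "increments": [
    {"linear":[0,-0.4,0.1],"dr":[0,0,0]},
    {"linear":[0,-0.8,0.2],"dr":[0,0,0]},
    {"linear":[0,-1,0.3],"dr":[0,0,0]},
    {"linear":[0,-1,0.3],"dr":[0,0,0]}
  ]
}}

```text
t: 2.2
eef_pos: [0.5142, -0.0945, 0.1998]
tool_rot: [-3.132, -0.001, 0.006]
wrist_force: [0.7, -0.7, -0.3]
gripper_width: 0.0857
```

>>> {"method": "apply_moves", "body": {
  "increments": [
    {"linear":[0,-0.3,0.4],"dr":[-0.019,0,0]},
    {"linear":[-0.02,-0.63,0.8],"dr":[-0.019,0,0]},
    {"linear":[-0.02,-0.63,0.8],"dr":[-0.019,0,0]},
    {"linear":[-0.02,-0.63,0.8],"dr":[-0.019,0,0]}
  ]
}}

```text
t: 2.6
eef_pos: [0.5119, -0.0322, 0.1199]
tool_rot: [3.141, -0.0, -0.008]
wrist_force: [0.3, -0.2, -0.0]
gripper_width: 0.0856
```

Run:
```python
from h import *
T=pose();print(T)
im=r.camera('wrist');cv2.imwrite('pics/w2.png',im); np.save('T2.npy',T)
rings(im,T,mx=40000)
```

```text
[[ 1.     -0.0003 -0.0052  0.5119]
 [-0.0003 -1.     -0.0003 -0.0322]
 [-0.0052  0.0003 -1.      0.1199]
 [ 0.      0.      0.      1.    ]]
blue 2928.5 [260.4381 181.8459] [60.8164 61.3541] [ 0.5113 -0.0325  0.0075]
brass 3293.0 [396.8083  42.1017] [59.1795 70.9186] [ 0.6312 -0.1438  0.0075]
black 1433.0 [492.9635 147.0016] [41.7321 45.3963] [ 0.5447 -0.2459  0.0075]
black 707.0 [13.8106 74.1279] [27.7006 36.1098] [0.6074 0.1758 0.0075]
```

View pics/w2.png

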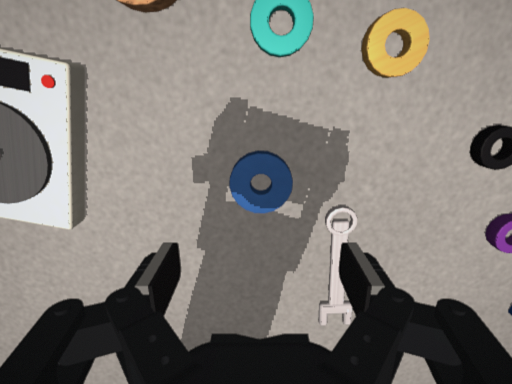

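>>> {"method": "apply_moves", "body": {
  "increments": [
    {"linear":[0,0,0.4],"dr":[0,0.01,0]},
    {"linear":[0,0,0.8],"dr":[0,0.01,0]},
    {"linear":[0,0,1],"dr":[0,0.01,0]},
    {"linear":[0,0,1],"dr":[0,0.01,0]}
  ],
  "hand": 0.85
}}

```text
t: 3.05
eef_pos: [0.5125, -0.0346, 0.0204]
tool_rot: [3.141, -0.005, 0.001]
wrist_force: [-0.6, 0.0, 0.9]
gripper_width: 0.0724
```

Run:
```python
from h import *
T=pose();print(T)
im=r.camera('wrist');cv2.imwrite('pics/w3.png',im)
rings(im,T,mx=40000,names=['blue'])
cv2.imwrite('pics/s3.png',cv2.resize(r.camera('side')[170:270,180:310],None,fx=5,fy=5))
```

```text
[[ 1.     -0.0032  0.0006  0.5125]
 [-0.0032 -1.     -0.0008 -0.0346]
 [ 0.0006  0.0008 -1.      0.0204]
 [ 0.      0.      0.      1.    ]]
blue 7021.5 [257.2413 232.7114] [92.7122 96.4743] [ 0.5114 -0.0325  0.0075]
```

View pics/w3.png

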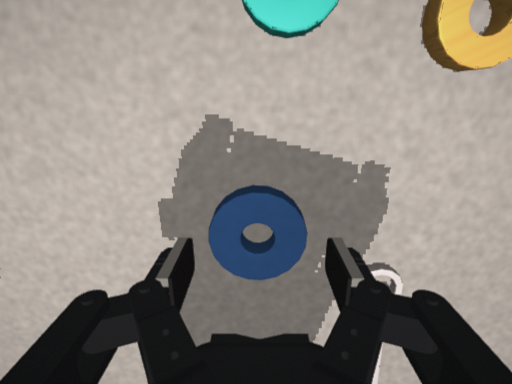

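View pics/s3.png

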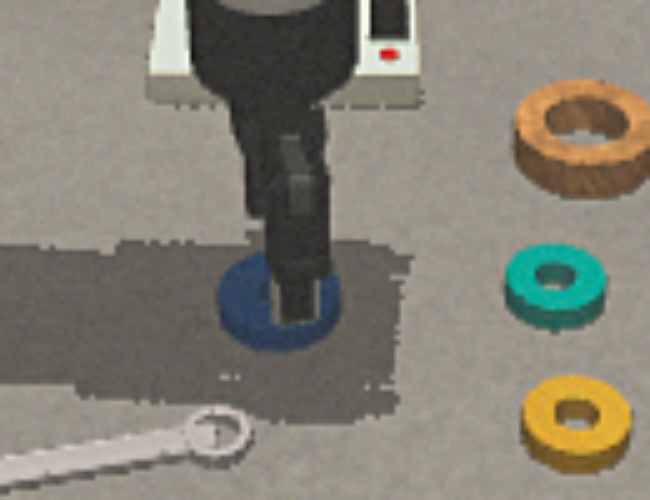

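>>> {"method": "apply_moves", "body": {
  "increments": [
    {"linear":[-0.01,-0.02,0.1],"dr":[0,0,0]},
    {"linear":[-0.01,-0.02,0.2],"dr":[0,0,0]},
    {"linear":[-0.01,-0.02,0.22],"dr":[0,0,0]},
    {"linear":[-0.01,-0.02,0.22],"dr":[0,0,0]}
  ]
}}

```text
t: 3.55
eef_pos: [0.5137, -0.0327, 0.001]
tool_rot: [3.139, -0.004, 0.009]
wrist_force: [0.7, 0.1, -0.6]
gripper_width: 0.0725
```

>>> {"method": "apply_moves", "body": {
  "increments": [
    {"linear":[0,0,0],"dr":[0,0,0]},
    {"linear":[0,0,0],"dr":[0,0,0]},
    {"linear":[0,0,0],"dr":[0,0,0]},
    {"linear":[0,0,0],"dr":[0,0,0]},
    {"linear":[0,0,0],"dr":[0,0,0]}
  ],
  "hand": 0.6,
  "squeeze": 40
}}

```text
t: 4.05
eef_pos: [0.5141, -0.0327, 0.0018]
tool_rot: [3.139, -0.003, 0.009]
wrist_force: [-2.2, -1.2, 5.2]
gripper_width: 0.0575
```

Run:
```python
from h import *
T=pose();print(T)
cv2.imwrite('pics/w4.png',r.camera('wrist'))
cv2.imwrite('pics/s4.png',cv2.resize(r.camera('side')[170:270,180:310],None,fx=5,fy=5))
```

```text
[[ 1.     -0.002   0.0059  0.5141]
 [-0.002  -1.     -0.0024 -0.0327]
 [ 0.0059  0.0024 -1.      0.0018]
 [ 0.      0.      0.      1.    ]]
```

View pics/w4.png

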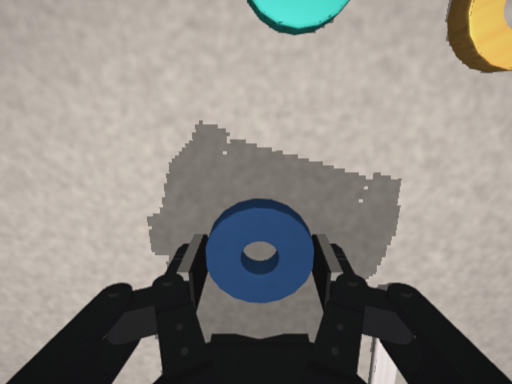

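View pics/s4.png

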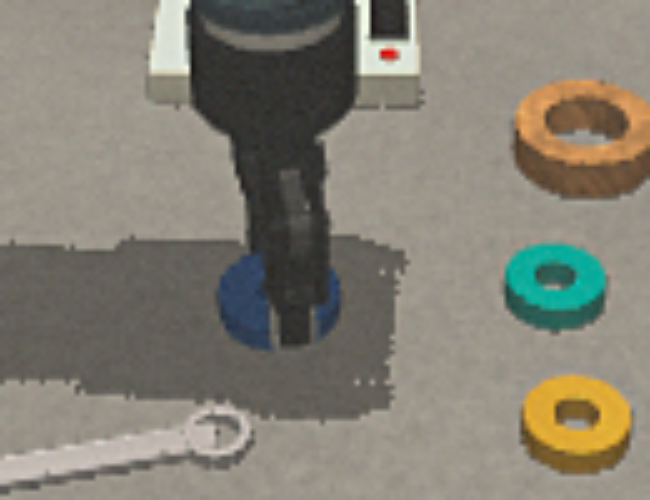

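Run:
```python
from h import *
T=pose();o=r.get_obs();print(o['wrist_force'],o['torque'],o['gripper_width'],o['eef_pos'])
im=cv2.imread('pics/w4.png')
rings(im,T,mx=40000,names=['blue'])
K,M=cam('wrist',T)
for p in [(0,0,0),(.011,0,0),(-.011,0,0),(.011,.03,-.01),(-.011,.03,-.01),(.011,.03,0),(-.011,.03,0)]: print(p,proj(K,M,(T@np.r_[p,1])[:3]))
```

```text
[-1.9578  0.7704  5.1954] [0.0113 0.3777 0.0097] 0.05762109050345734 [ 0.5141 -0.0328  0.0018]
blue 8705.5 [259.3199 250.9527] [102.5131 108.2122] [ 0.5115 -0.0319  0.0075]
(0, 0, 0) [260.759  241.7401]
(0.011, 0, 0) [260.7689 224.5721]
(-0.011, 0, 0) [260.7495 258.1667]
(0.011, 0.03, -0.01) [317.3119 233.0214]
(-0.011, 0.03, -0.01) [314.7013 268.2677]
(0.011, 0.03, 0) [313.8483 224.5173]
(-0.011, 0.03, 0) [311.5365 258.116 ]
```

>>> {"method": "apply_moves", "body": {
  "increments": [
    {"linear":[0,0,0],"dr":[0,0,0]},
    {"linear":[0,0,-0.1],"dr":[-0.005,-0.012,0]},
    {"linear":[0,0,-0.4],"dr":[-0.005,-0.012,0]},
    {"linear":[0,0,-0.8],"dr":[-0.005,-0.012,0]},
    {"linear":[0,-0.3,-1],"dr":[-0.005,-0.012,0]},
    {"linear":[0,-0.7,-1],"dr":[-0.005,-0.012,0]},
    {"linear":[0,-0.7,-1],"dr":[-0.005,-0.012,0]}
  ],
  "squeeze": 60
}}

```text
t: 4.85
eef_pos: [0.5134, 0.0408, 0.1027]
tool_rot: [3.138, 0.003, 0.002]
wrist_force: [0.0, -0.6, -4.0]
gripper_width: 0.0566
```

Run:
```python
from h import *
T=pose();print(T);o=r.get_obs();print(o['wrist_force'],o['gripper_width'])
im=r.camera('wrist');cv2.imwrite('pics/w5.png',im);np.save('T5.npy',T)
rings(im,T,mx=40000,names=['blue'],z=T[2,3]+.007)
```

```text
[[ 1.      0.0019  0.001   0.5134]
 [ 0.0019 -1.     -0.004   0.0408]
 [ 0.001   0.004  -1.      0.1027]
 [ 0.      0.      0.      1.    ]]
[ 0.007  -0.6242 -3.995 ] 0.05660307483589149
blue 8630.5 [259.3397 250.6633] [102.502  107.3085] [0.5118 0.0416 0.1097]
```

View pics/w5.png

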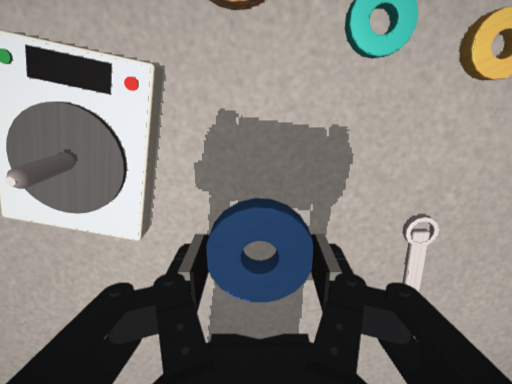

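>>> {"method": "apply_moves", "body": {
  "increments": [
    {"linear":[-0.15,-0.4,-0.2],"dr":[-0.008,0,0.004]},
    {"linear":[-0.3,-0.8,-0.2],"dr":[-0.008,0,0.004]},
    {"linear":[-0.4,-1,-0.2],"dr":[-0.008,0,0.004]},
    {"linear":[-0.4,-1,-0.2],"dr":[-0.008,0,0.004]}
  ]
}}

```text
t: 5.3
eef_pos: [0.4714, 0.1407, 0.121]
tool_rot: [3.133, 0.003, -0.003]
wrist_force: [0.1, -0.5, -2.3]
gripper_width: 0.0567
```

>>> {"method": "apply_moves", "body": {
  "increments": [
    {"linear":[0,-0.45,0],"dr":[0,0,0]},
    {"linear":[0,-0.45,0],"dr":[0,0,0]},
    {"linear":[0,-0.45,0],"dr":[0,0,0]}
  ]
}}

```text
t: 5.6
eef_pos: [0.4714, 0.1852, 0.1203]
tool_rot: [3.132, 0.004, -0.004]
wrist_force: [0.1, -0.4, -1.2]
gripper_width: 0.0562
```

Run:
```python
from h import *
T=pose();print(T);o=r.get_obs();print(o['wrist_force'],o['gripper_width'])
im=r.camera('wrist');cv2.imwrite('pics/w6.png',im);np.save('T6.npy',T)
rings(im,T,mx=40000,names=['blue'],z=T[2,3]+.007)
```

```text
[[ 1.      0.0029 -0.0022  0.4714]
 [ 0.0028 -0.9999 -0.0098  0.1852]
 [-0.0023  0.0098 -0.9999  0.1203]
 [ 0.      0.      0.      1.    ]]
[ 0.0563 -0.3916 -1.1615] 0.05621254593269361
blue 8619.5 [259.4101 250.596 ] [102.3914 107.2839] [0.4699 0.1861 0.1273]
```

View pics/w6.png

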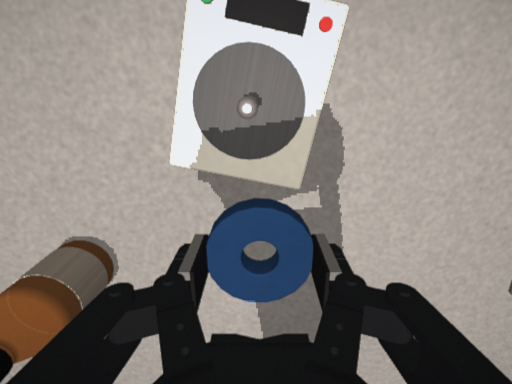

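Run:
```python
from h import *
T=np.load('T6.npy');im=cv2.imread('pics/w6.png');K,M=cam('wrist',T)
cv2.imwrite('pics/w6c.png',cv2.resize(im[30:170,170:330],None,fx=4.5,fy=4.5,interpolation=cv2.INTER_NEAREST))
g=cv2.cvtColor(im,cv2.COLOR_BGR2GRAY); m=(g<125).astype(np.uint8)*255
k=np.zeros_like(m);k[35:170,185:315]=1;m*=k
cs,_=cv2.findContours(m,cv2.RETR_EXTERNAL,cv2.CHAIN_APPROX_NONE)
for c in cs:
    if cv2.contourArea(c)>2000:
        e=cv2.fitEllipse(c);print(e,plane(K,M,e[0],.03))
for z in(.076,.082):print(plane(K,M,(247,107.5),z))
```

```text
((248.52935791015625, 100.67858123779297), (110.2025375366211, 115.84497833251953), 171.40255737304688) [0.5462 0.1939 0.03  ]
[0.5436 0.1937 0.076 ]
[0.544  0.1935 0.082 ]
```

View pics/w6c.png

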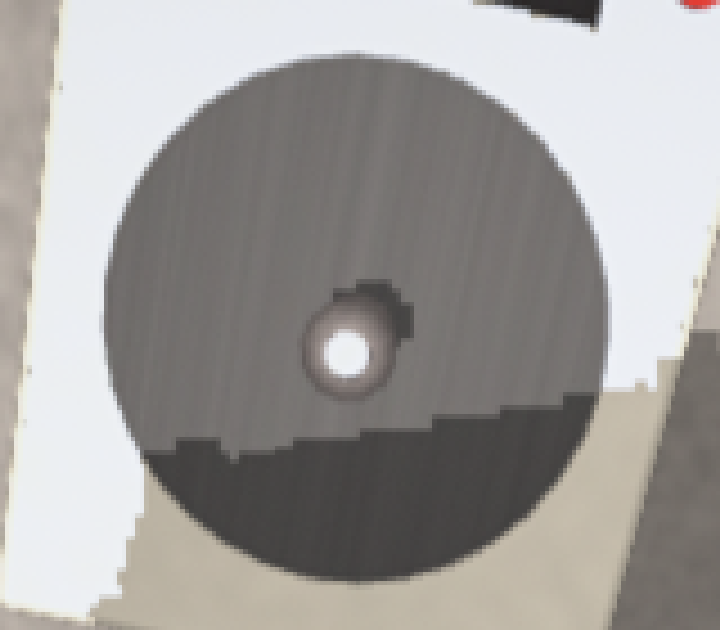

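```bash
cat >> h.py <<'E'
from scipy.optimize import least_squares
def circ(K,M,c,z):
    P=np.array([plane(K,M,p,z)[:2] for p in c.reshape(-1,2).astype(float)])
    s=least_squares(lambda q:np.hypot(*(P-q[:2]).T)-q[2],[*P.mean(0),np.ptp(P[:,0])/2],loss='soft_l1',f_scale=.0005)
    return s.x,np.sqrt((s.fun**2).mean())
def cont(m,mn,mx):
    cs,_=cv2.findContours(m,cv2.RETR_LIST,cv2.CHAIN_APPROX_NONE)
    return [c for c in cs if mn<cv2.contourArea(c)<mx]
E
python3 - <<'E'
from h import *
T=np.load('T6.npy');im=cv2.imread('pics/w6.png');K,M=cam('wrist',T)
g=cv2.cvtColor(im,cv2.COLOR_BGR2GRAY); m=(g<125).astype(np.uint8)*255
k=np.zeros_like(m);k[35:170,185:315]=1;m*=k
for c in cont(m,3000,1e5): print('disc',circ(K,M,c,.03))
m=cv2.inRange(im[225:280,230:290],(0,0,0),(255,255,255))
cv2.imwrite('pics/w6d.png',cv2.resize(im[190:310,200:320],None,fx=5,fy=5,interpolation=cv2.INTER_NEAREST))
E
```

```text
disc (array([0.5434, 0.1938, 0.0441]), np.float64(0.00029553266697134137))
```

View pics/w6d.png

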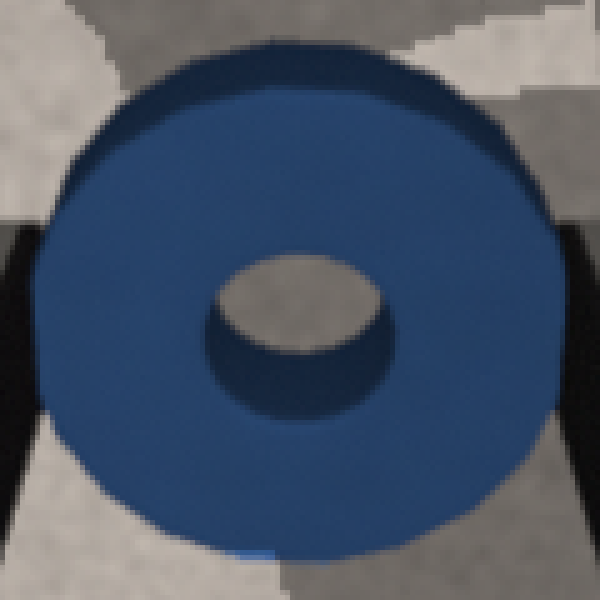

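Run:
```python
from h import *
T=np.load('T6.npy');im=cv2.imread('pics/w6.png');K,M=cam('wrist',T)
hsv=cv2.cvtColor(im,cv2.COLOR_BGR2HSV);m=cv2.inRange(hsv,(100,90,80),(125,255,255))
k=np.zeros_like(m);k[190:310,200:320]=1;m*=k
for c in cont(m,300,1e5):
    for h in(.005,.010,.015,.02): print(cv2.contourArea(c),h,circ(K,M,c,T[2,3]+h),T[:2,3])
```

```text
1060.0 0.005 (array([0.4643, 0.186 , 0.0113]), np.float64(0.00016643968915089024)) [0.4714 0.1852]
1060.0 0.01 (array([0.4676, 0.1861, 0.0109]), np.float64(0.00016039117022344313)) [0.4714 0.1852]
1060.0 0.015 (array([0.4708, 0.1861, 0.0104]), np.float64(0.00015434273195192016)) [0.4714 0.1852]
1060.0 0.02 (array([0.4741, 0.1862, 0.01  ]), np.float64(0.00014829436941617865)) [0.4714 0.1852]
7870.5 0.005 (array([0.4643, 0.186 , 0.0306]), np.float64(0.00039644968446123205)) [0.4714 0.1852]
7870.5 0.01 (array([0.4676, 0.186 , 0.0295]), np.float64(0.00038197326364805133)) [0.4714 0.1852]
7870.5 0.015 (array([0.4708, 0.1861, 0.0284]), np.float64(0.00036750072447800573)) [0.4714 0.1852]
7870.5 0.02 (array([0.4741, 0.1862, 0.0273]), np.float64(0.0003530323623337279)) [0.4714 0.1852]
```

Run:
```python
from h import *
T=np.load('T2.npy');im=cv2.imread('pics/w2.png');K,M=cam('wrist',T)
hsv=cv2.cvtColor(im,cv2.COLOR_BGR2HSV);m=cv2.inRange(hsv,(100,90,40),(125,255,255))
k=np.zeros_like(m);k[140:230,220:300]=1;m*=k
for c in cont(m,100,1e5):print(cv2.contourArea(c),circ(K,M,c,.015),circ(K,M,c,.0075))
# w4: T at grasp
T=np.array([[1,-.002,.0059,.5141],[-.002,-1,-.0024,-.0327],[.0059,.0024,-1,.0018],[0,0,0,1]])
im=cv2.imread('pics/w4.png');K,M=cam('wrist',T)
hsv=cv2.cvtColor(im,cv2.COLOR_BGR2HSV);m=cv2.inRange(hsv,(100,90,80),(125,255,255))
k=np.zeros_like(m);k[190:310,200:320]=1;m*=k
for c in cont(m,300,1e5):print(cv2.contourArea(c),circ(K,M,c,.015))
```

```text
300.5 (array([ 0.5137, -0.0324,  0.0093]), np.float64(0.0004430403456730689)) (array([ 0.5112, -0.0325,  0.0096]), np.float64(0.00045651160712703175))
2954.5 (array([ 0.5126, -0.0324,  0.0293]), np.float64(0.0005730259649462862)) (array([ 0.5101, -0.0325,  0.0302]), np.float64(0.0005904521456499965))
1051.0 (array([ 0.5121, -0.0319,  0.0105]), np.float64(0.00017001825483366724))
7990.0 (array([ 0.5121, -0.0319,  0.0289]), np.float64(0.0002469009930541884))
```

>>> {"method": "apply_moves", "body": {
  "increments": [
    {"linear":[0.3,-0.05,0],"dr":[0.02,0.004,0]},
    {"linear":[0.6,-0.074,0.1],"dr":[0.02,0.004,0.005]},
    {"linear":[0.738,-0.074,0.2],"dr":[0.02,0.004,0.005]},
    {"linear":[0.738,-0.074,0.2],"dr":[0.02,0.004,0.005]},
    {"linear":[0.738,-0.074,0.2],"dr":[0.02,0.004,0.005]}
  ]
}}

```text
t: 6.15
eef_pos: [0.5448, 0.1908, 0.0996]
tool_rot: [3.141, -0.004, -0.003]
wrist_force: [-1.5, 0.2, -2.1]
gripper_width: 0.0566
```

```bash
cat >> h.py <<'E'
def snap(n,crop=None,f=1,c='wrist'):
    T=pose();o=r.get_obs();print(T[:3],o['t'],o['wrist_force'],o['gripper_width'])
    im=r.camera(c);cv2.imwrite(f'pics/{n}.png',im)
    if crop: cv2.imwrite(f'pics/{n}c.png',cv2.resize(im[crop[1]:crop[3],crop[0]:crop[2]],None,fx=f,fy=f,interpolation=cv2.INTER_CUBIC))
    return im,T
E
python3 - <<'E'
from h import *
snap('w7',(180,140,340,320),3.3); print(delta([.5452,.1928,.08]))
E
```

```text
[[ 1.     -0.0026 -0.0021  0.5448]
 [-0.0026 -1.     -0.0002  0.1908]
 [-0.0021  0.0002 -1.      0.0996]] 6.15 [-1.4683  0.2226 -2.0887] 0.05659432897739522
[ 0.0053 -0.017   0.1995]
```

View pics/w7c.png

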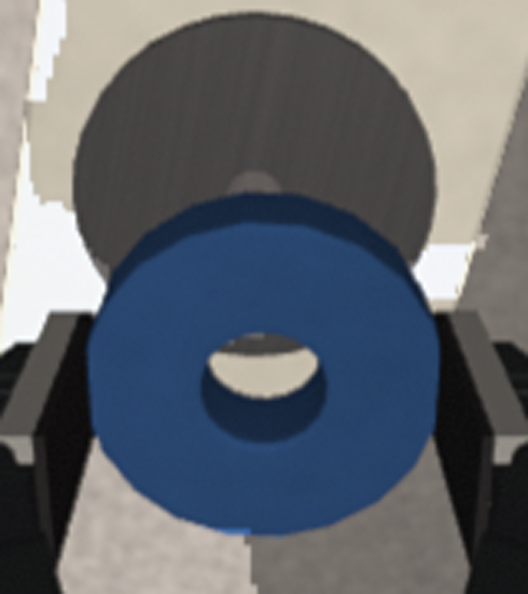

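>>> {"method": "apply_moves", "body": {
  "increments": [
    {"linear":[0.005,-0.018,0],"dr":[0,0.004,0]},
    {"linear":[0.005,-0.018,0.05],"dr":[0,0.004,0]},
    {"linear":[0.005,-0.018,0.1],"dr":[0,0.004,0]},
    {"linear":[0.005,-0.018,0.15],"dr":[0,0.004,0]},
    {"linear":[0.005,-0.018,0.2],"dr":[0,0.004,0]},
    {"linear":[0.005,-0.018,0.2],"dr":[0,0.004,0]}
  ]
}}

```text
t: 6.8
eef_pos: [0.5443, 0.1928, 0.0788]
tool_rot: [3.141, -0.003, -0.002]
wrist_force: [0.6, 0.4, -2.6]
gripper_width: 0.0572
```

Run:
```python
from h import *
snap('w8',(180,140,340,320),3.3); print(delta([.5452,.1928,.08]))
```

```text
[[ 1.     -0.002  -0.0015  0.5443]
 [-0.002  -1.     -0.0003  0.1928]
 [-0.0015  0.0003 -1.      0.0788]] 6.8 [ 0.5999  0.3844 -2.5723] 0.05716836854102793
[ 0.0048  0.0008 -0.0072]
```

View pics/w8c.png

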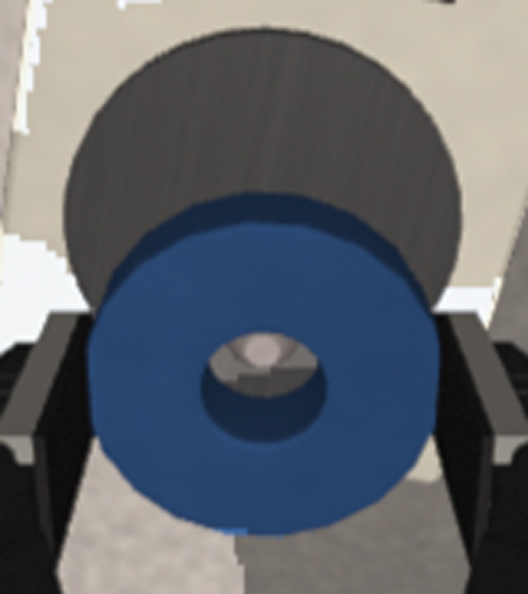

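Run:
```python
from h import *
T=pose();K,M=cam('wrist',T);print(T[:3,3]);print(plane(K,M,(259.7,246.1),.082))
im=cv2.imread('pics/w8.png')
hsv=cv2.cvtColor(im,cv2.COLOR_BGR2HSV);m=cv2.inRange(hsv,(100,90,80),(125,255,255))
k=np.zeros_like(m);k[190:310,200:320]=1;m*=k
for c in cont(m,300,1e5):print(cv2.contourArea(c),circ(K,M,c,T[2,3]+.0132))
```

```text
[0.5447 0.1929 0.0793]
[0.5435 0.1935 0.082 ]
1047.5 (array([0.543 , 0.1937, 0.0105]), np.float64(0.00016442248163196132))
7889.0 (array([0.543 , 0.1937, 0.0288]), np.float64(0.00036612451653841903))
```

>>> {"method": "apply_moves", "body": {
  "increments": [
    {"linear":[0.005,0,0.1],"dr":[0,0.002,0]},
    {"linear":[0.005,0,0.2],"dr":[0,0.002,0]},
    {"linear":[0.005,0,0.3],"dr":[0,0.002,0]},
    {"linear":[0.005,0,0.4],"dr":[0,0.002,0]},
    {"linear":[0.005,0,0.42],"dr":[0,0.002,0]},
    {"linear":[0.005,0,0.42],"dr":[0,0.002,0]}
  ]
}}

```text
t: 7.45
eef_pos: [0.5447, 0.1928, 0.0365]
tool_rot: [3.141, -0.003, -0.002]
wrist_force: [0.6, -0.4, -1.8]
gripper_width: 0.0569
```

Run:
```python
from h import *
snap('w9'); print(delta([.5445,.193,.032]))
```

```text
[[ 1.     -0.002  -0.001   0.5447]
 [-0.002  -1.     -0.0004  0.1928]
 [-0.001   0.0004 -1.      0.0365]] 7.45 [ 0.5591 -0.3514 -1.8435] 0.05686964412100238
[-0.0074 -0.0012  0.0514]
```

View pics/w9.png

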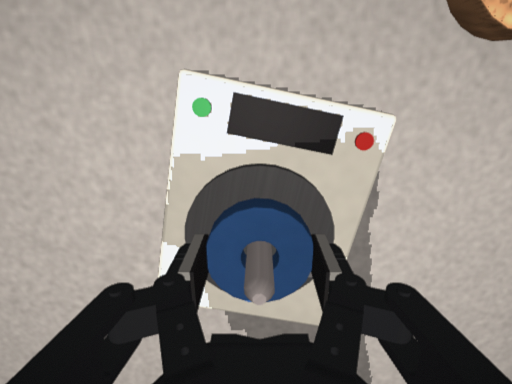

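Threaded. Lower in small steps to contact.

>>> {"method": "apply_moves", "body": {
  "increments": [
    {"linear":[0,0,0.02],"dr":[0,0,0]},
    {"linear":[0,0,0.035],"dr":[0,0,0]},
    {"linear":[0,0,0.04],"dr":[0,0,0]},
    {"linear":[0,0,0.04],"dr":[0,0,0]}
  ]
}}

```text
t: 7.9
eef_pos: [0.5452, 0.1929, 0.0332]
tool_rot: [3.141, -0.003, 0.0]
wrist_force: [-0.9, 0.1, -3.2]
gripper_width: 0.0565
```

>>> {"method": "apply_moves", "body": {
  "increments": [
    {"linear":[0,0,0.01],"dr":[0,0,0]},
    {"linear":[0,0,0.015],"dr":[0,0,0]},
    {"linear":[0,0,0.015],"dr":[0,0,0]}
  ]
}}

```text
t: 8.2
eef_pos: [0.5454, 0.1929, 0.0321]
tool_rot: [3.141, -0.003, 0.001]
wrist_force: [-0.7, -0.4, 1.2]
gripper_width: 0.0568
```

>>> {"method": "apply_moves", "body": {
  "increments": [
    {"linear":[0,0,0.008],"dr":[0,0,0]},
    {"linear":[0,0,0.012],"dr":[0,0,0]},
    {"linear":[0,0,0.012],"dr":[0,0,0]}
  ]
}}

```text
t: 8.5
eef_pos: [0.5454, 0.1929, 0.0321]
tool_rot: [3.141, -0.003, -0.0]
wrist_force: [-5.4, -1.0, 8.3]
gripper_width: 0.0564
```

Run:
```python
from h import *
snap('s10',(190,140,290,210),6,'side')
```

```text
[[ 1.     -0.0017 -0.0003  0.5454]
 [-0.0017 -1.     -0.0006  0.1929]
 [-0.0003  0.0006 -1.      0.0321]] 8.5 [-5.4227 -1.049   8.3154] 0.05641780373553264
```

View pics/s10c.png

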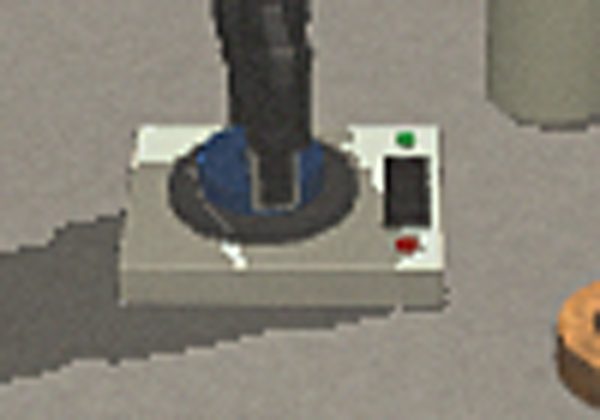

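>>> {"method": "apply_moves", "body": {
  "increments": [
    {"linear":[0,0,0],"dr":[0,0,0]},
    {"linear":[0,0,0],"dr":[0,0,0]},
    {"linear":[0,0,0],"dr":[0,0,0]},
    {"linear":[0,0,0],"dr":[0,0,0]}
  ],
  "hand": 0.9
}}

```text
t: 8.95
eef_pos: [0.5455, 0.1929, 0.032]
tool_rot: [3.141, -0.003, -0.0]
wrist_force: [-0.2, -0.8, 0.0]
gripper_width: 0.0768
```

>>> {"method": "apply_moves", "body": {
  "increments": [
    {"linear":[0,0,-0.2],"dr":[0,0,0]},
    {"linear":[0,0,-0.6],"dr":[0,0,0]},
    {"linear":[0,0,-1],"dr":[0,0,0]},
    {"linear":[0,0,-1],"dr":[0,0,0]}
  ]
}}

```text
t: 9.35
eef_pos: [0.5498, 0.1937, 0.1386]
tool_rot: [-3.14, 0.003, -0.019]
wrist_force: [-0.1, -0.4, 0.3]
gripper_width: 0.0767
```

Run:
```python
from h import *
snap('w11'); print(delta([.632,-.142,.12]))
```

```text
[[ 0.9999 -0.0016  0.0121  0.5498]
 [-0.0016 -1.      0.0013  0.1937]
 [ 0.0121 -0.0013 -0.9999  0.1386]] 9.35 [-0.0727 -0.3608  0.2852] 0.07669462436155611
[0.8449 3.3526 0.1601]
```

View pics/w11.png

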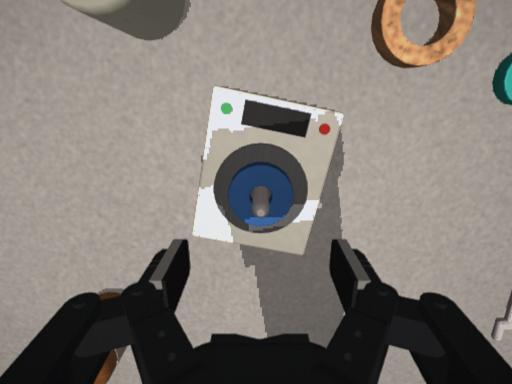

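>>> {"method": "apply_moves", "body": {
  "increments": [
    {"linear":[0.1,0.4,0],"dr":[-0.002,-0.024,0]},
    {"linear":[0.2,0.8,0],"dr":[-0.002,-0.024,0]},
    {"linear":[0.3,1,0],"dr":[-0.002,-0.024,0]},
    {"linear":[0.3,1,0],"dr":[-0.002,-0.024,0]}
  ]
}}

```text
t: 9.8
eef_pos: [0.578, 0.0909, 0.1343]
tool_rot: [3.141, -0.008, -0.01]
wrist_force: [0.1, -0.3, 0.2]
gripper_width: 0.0769
```

>>> {"method": "apply_moves", "body": {
  "increments": [
    {"linear":[0.1,0.4,0],"dr":[0,0,0]},
    {"linear":[0.2,0.8,0],"dr":[0,0,0]},
    {"linear":[0.3,1,0],"dr":[0,0,0]},
    {"linear":[0.3,1,0],"dr":[0,0,0]}
  ]
}}

```text
t: 10.2
eef_pos: [0.6076, -0.0108, 0.1331]
tool_rot: [3.141, -0.013, -0.012]
wrist_force: [0.4, 1.5, -0.4]
gripper_width: 0.0768
```

>>> {"method": "apply_moves", "body": {
  "increments": [
    {"linear":[0.1,0.4,0],"dr":[0,0,0]},
    {"linear":[0.2,0.8,0],"dr":[0,0,0]},
    {"linear":[0.25,1,0],"dr":[0,0,0]},
    {"linear":[0.25,1,0],"dr":[0,0,0]}
  ]
}}

```text
t: 10.6
eef_pos: [0.6317, -0.1119, 0.1323]
tool_rot: [3.141, -0.016, -0.013]
wrist_force: [-0.1, 0.0, 0.2]
gripper_width: 0.0766
```

```bash
cat >> h.py <<'E'
def hole(im,T,name,z,roi,lo=None):
    K,M=cam('wrist',T);hsv=cv2.cvtColor(im,cv2.COLOR_BGR2HSV);m=cv2.inRange(hsv,*(lo or RNG[name]))
    k=np.zeros_like(m);k[roi[1]:roi[3],roi[0]:roi[2]]=1;m*=k
    for c in cont(m,200,1e5):print(cv2.contourArea(c),c.reshape(-1,2).mean(0),circ(K,M,c,z))
E
python3 - <<'E'
from h import *
im,T=snap('w12'); print(delta([.632,-.142,.12])); rings(im,T,['brass'],mx=40000)
E
```

```text
[[ 0.9999 -0.0101 -0.0085  0.6317]
 [-0.0101 -0.9999 -0.     -0.1119]
 [-0.0085  0.0001 -1.      0.1323]] 10.6 [-0.0893  0.0298  0.2164] 0.07664495115905803
[0.0103 0.3164 0.1216]
brass 1853.0 [289.9627 178.8174] [48.5111 48.7244] [ 0.6295 -0.1417  0.0075]
```

View pics/w12.png

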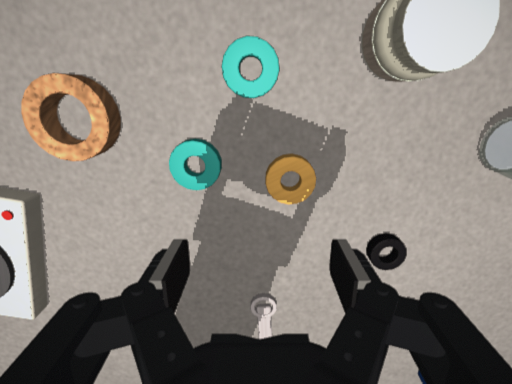

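>>> {"method": "apply_moves", "body": {
  "increments": [
    {"linear":[0,0.2,0.2],"dr":[0,0.017,-0.02]},
    {"linear":[0.005,0.302,0.5],"dr":[0,0.017,-0.02]},
    {"linear":[0.005,0.302,0.9],"dr":[0,0.017,-0.02]},
    {"linear":[0.005,0.302,1],"dr":[0,0.017,-0.02]},
    {"linear":[0.005,0.302,1],"dr":[0,0.017,-0.02]}
  ],
  "hand": 0.77
}}

```text
t: 11.15
eef_pos: [0.6288, -0.138, 0.0299]
tool_rot: [-3.139, -0.004, 0.009]
wrist_force: [-0.1, -0.0, 0.4]
gripper_width: 0.0656
```

Run:
```python
from h import *
im,T=snap('w13'); hole(im,T,'brass',.015,(150,150,360,330))
```

```text
[[ 1.      0.0028 -0.0054  0.6288]
 [ 0.0029 -1.      0.003  -0.138 ]
 [-0.0054 -0.003  -1.      0.0299]] 11.15 [-0.0592 -0.0337  0.3529] 0.06564836932401798
502.5 [265.7945 222.8219] (array([ 0.6334, -0.1413,  0.0082]), np.float64(0.0007887448265715945))
4448.5 [265.7763 223.589 ] (array([ 0.632 , -0.1412,  0.0249]), np.float64(0.0008448824737244405))
```

View pics/w13.png

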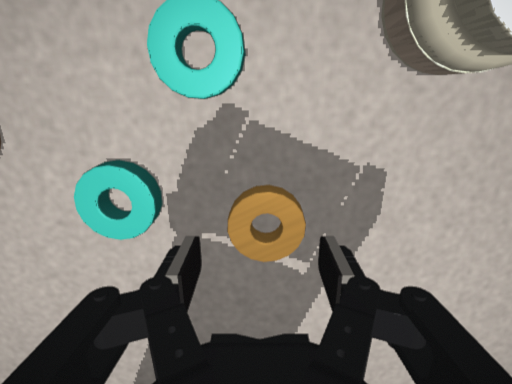

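>>> {"method": "apply_moves", "body": {
  "increments": [
    {"linear":[0.03,0.04,0.05],"dr":[-0.006,0.011,0.005]},
    {"linear":[0.03,0.04,0.15],"dr":[-0.006,0.011,0.005]},
    {"linear":[0.03,0.04,0.255],"dr":[-0.006,0.011,0.005]},
    {"linear":[0.03,0.04,0.255],"dr":[-0.006,0.011,0.005]}
  ]
}}

```text
t: 11.6
eef_pos: [0.6323, -0.1424, 0.0049]
tool_rot: [3.141, 0.0, 0.002]
wrist_force: [-0.8, -0.7, -0.7]
gripper_width: 0.0661
```

Run:
```python
from h import *
im,T=snap('w14',(170,170,350,320),3.5)
```

```text
[[ 1.      0.0001  0.0011  0.6323]
 [ 0.0001 -1.     -0.0004 -0.1424]
 [ 0.0011  0.0004 -1.      0.0049]] 11.6 [-0.8436 -0.7171 -0.7167] 0.06607993547657012
```

View pics/w14c.png

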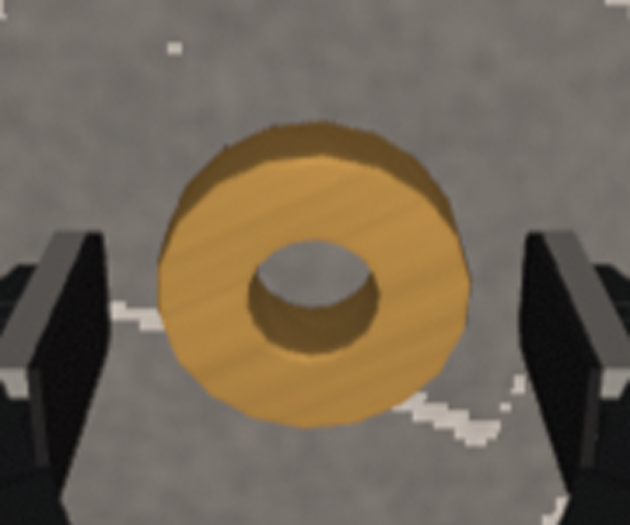

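>>> {"method": "apply_moves", "body": {
  "increments": [
    {"linear":[0,0,0.01],"dr":[0,0,0]},
    {"linear":[0,0,0.01],"dr":[0,0,0]},
    {"linear":[0,0,0.01],"dr":[0,0,0]},
    {"linear":[0,0,0.01],"dr":[0,0,0]},
    {"linear":[0,0,0.01],"dr":[0,0,0]}
  ],
  "hand": 0.45,
  "squeeze": 60
}}

```text
t: 12.15
eef_pos: [0.6332, -0.1427, 0.0053]
tool_rot: [3.14, 0.0, 0.005]
wrist_force: [-0.5, -0.2, 4.6]
gripper_width: 0.0472
```

Run:
```python
from h import *
im,T=snap('w15',(170,170,350,320),3.5)
hole(im,T,'brass',.015,(170,170,350,320),((15,120,150),(35,255,255)))
```

```text
[[ 1.      0.0001  0.0031  0.6332]
 [ 0.0001 -1.     -0.0012 -0.1427]
 [ 0.0031  0.0012 -1.      0.0053]] 12.15 [-0.5474 -0.2167  4.6352] 0.04720467536169168
1031.5 [259.3204 255.1068] (array([ 0.6303, -0.1419,  0.0107]), np.float64(0.00016422018575535895))
5133.5 [259.3176 253.4635] (array([ 0.6304, -0.1419,  0.0238]), np.float64(0.000342400071786724))
```

View pics/w15c.png

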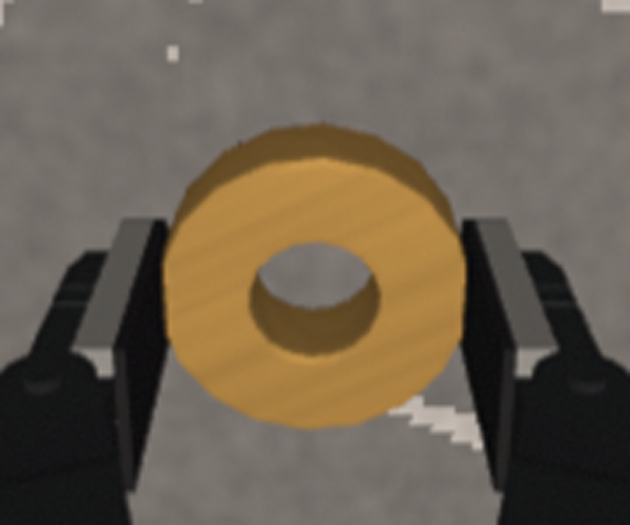

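>>> {"method": "apply_moves", "body": {
  "increments": [
    {"linear":[0,0,-0.1],"dr":[-0.002,-0.006,0]},
    {"linear":[0,0,-0.4],"dr":[0,-0.006,0]},
    {"linear":[0,0,-0.8],"dr":[0,-0.006,0]},
    {"linear":[0,-0.2,-1],"dr":[0,-0.006,0]},
    {"linear":[-0.15,-0.6,-1],"dr":[0,-0.006,0]},
    {"linear":[-0.2,-0.9,-1],"dr":[0,-0.006,0]},
    {"linear":[-0.2,-0.9,-1],"dr":[0,-0.006,0]}
  ]
}}

```text
t: 12.9
eef_pos: [0.611, -0.0491, 0.1043]
tool_rot: [-3.141, -0.006, 0.004]
wrist_force: [-0.5, 0.1, -2.8]
gripper_width: 0.0467
```

>>> {"method": "apply_moves", "body": {
  "increments": [
    {"linear":[-0.15,-0.4,-0.1],"dr":[0,0,0]},
    {"linear":[-0.3,-0.8,-0.2],"dr":[0,0,0]},
    {"linear":[-0.4,-1,-0.25],"dr":[0,0,0]},
    {"linear":[-0.4,-1,-0.25],"dr":[0,0,0]}
  ]
}}

```text
t: 13.3
eef_pos: [0.5696, 0.0527, 0.1296]
tool_rot: [-3.141, -0.011, 0.005]
wrist_force: [0.2, -0.3, -2.3]
gripper_width: 0.0467
```

>>> {"method": "apply_moves", "body": {
  "increments": [
    {"linear":[-0.2,-0.4,0],"dr":[0,0,0]},
    {"linear":[-0.4,-0.8,0],"dr":[0,0,0]},
    {"linear":[-0.6,-1,0],"dr":[0,0,0]},
    {"linear":[-0.8,-1,0],"dr":[0,0,0]},
    {"linear":[-0.8,-1,0],"dr":[0,0,0]}
  ]
}}

```text
t: 13.8
eef_pos: [0.4868, 0.1519, 0.1288]
tool_rot: [3.141, 0.012, -0.01]
wrist_force: [0.5, -0.6, -2.8]
gripper_width: 0.0469
```

Run:
```python
from h import *
im,T=snap('w16'); print(delta([.5464,.1927,.11])); 
hole(im,T,'brass',T[2,3]+.0097,(170,170,350,320),((15,120,150),(35,255,255)))
```

```text
[[ 1.      0.0079 -0.0061  0.4868]
 [ 0.0079 -1.     -0.0004  0.1519]
 [-0.0061  0.0004 -1.      0.1288]] 13.8 [ 0.5254 -0.6112 -2.7775] 0.046913684612496315
[ 0.5838 -0.4078  0.1914]
1053.5 [259.3429 254.8857] (array([0.4841, 0.1526, 0.0108]), np.float64(0.00016866680364718917))
5070.5 [259.6114 253.2227] (array([0.4842, 0.1526, 0.0237]), np.float64(0.00037067239567402247))
```

View pics/w16.png

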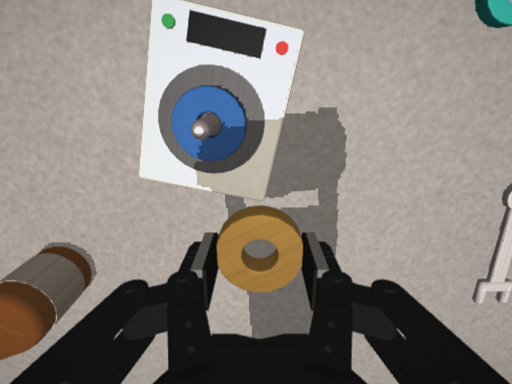

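>>> {"method": "apply_moves", "body": {
  "increments": [
    {"linear":[0.25,-0.2,0],"dr":[0,0.012,0.016]},
    {"linear":[0.5,-0.35,0.1],"dr":[0,0.012,0.016]},
    {"linear":[0.585,-0.41,0.2],"dr":[0,0.012,0.016]},
    {"linear":[0.585,-0.41,0.25],"dr":[0,0.012,0.016]},
    {"linear":[0.585,-0.41,0.25],"dr":[0,0.012,0.016]}
  ]
}}

```text
t: 14.35
eef_pos: [0.5461, 0.1919, 0.1027]
tool_rot: [3.141, -0.003, -0.001]
wrist_force: [-0.5, 0.0, -2.6]
gripper_width: 0.0468
```

Run:
```python
from h import *
im,T=snap('w17',(180,140,340,320),3.3); print(delta([.5462,.1928,.083]));
```

```text
[[ 1.     -0.0021 -0.0007  0.5461]
 [-0.0021 -1.     -0.0009  0.1919]
 [-0.0007  0.0009 -1.      0.1027]] 14.35 [-0.4849  0.0024 -2.6382] 0.04682646399750595
[ 0.0001 -0.0086  0.2042]
```

View pics/w17c.png

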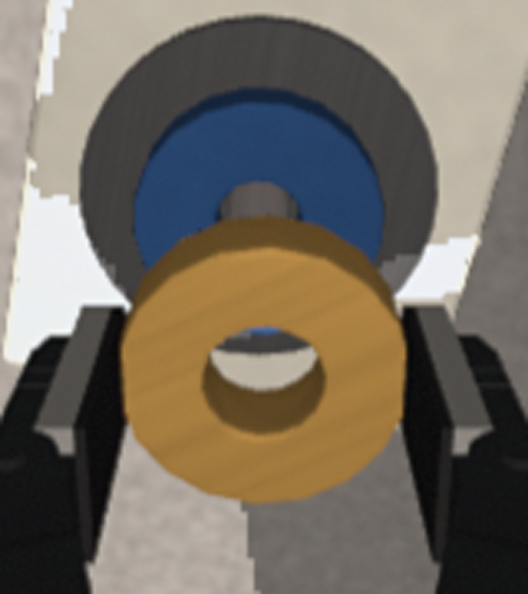

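Shift about 0.9 mm in y, lower until the tip is just in the bore, and look.

>>> {"method": "apply_moves", "body": {
  "increments": [
    {"linear":[0.002,-0.01,0],"dr":[0,0.001,0]},
    {"linear":[0.002,-0.01,0.08],"dr":[0,0.001,0]},
    {"linear":[0.002,-0.01,0.14],"dr":[0,0.001,0]},
    {"linear":[0.002,-0.01,0.2],"dr":[0,0.001,0]},
    {"linear":[0.002,-0.01,0.2],"dr":[0,0.001,0]}
  ]
}}

```text
t: 14.9
eef_pos: [0.5453, 0.1928, 0.082]
tool_rot: [3.141, -0.003, -0.003]
wrist_force: [0.4, 0.8, -2.5]
gripper_width: 0.0467
```

Run:
```python
from h import *
im,T=snap('w18',(180,140,340,320),3.3); print(delta([.5462,.1928,.083])); 
hole(im,T,'brass',T[2,3]+.0097,(170,170,350,320),((15,120,150),(35,255,255)))
```

```text
[[ 1.     -0.002  -0.0017  0.5453]
 [-0.002  -1.     -0.0011  0.1928]
 [-0.0017  0.0011 -1.      0.082 ]] 14.9 [ 0.3849  0.7673 -2.4591] 0.04669643530388942
[ 0.004   0.0007 -0.0037]
1047.5 [259.3429 254.8095] (array([0.5426, 0.1936, 0.0108]), np.float64(0.0001646747496413836))
5082.5 [259.6419 253.2096] (array([0.5427, 0.1935, 0.0237]), np.float64(0.00034750602677944544))
```

View pics/w18c.png

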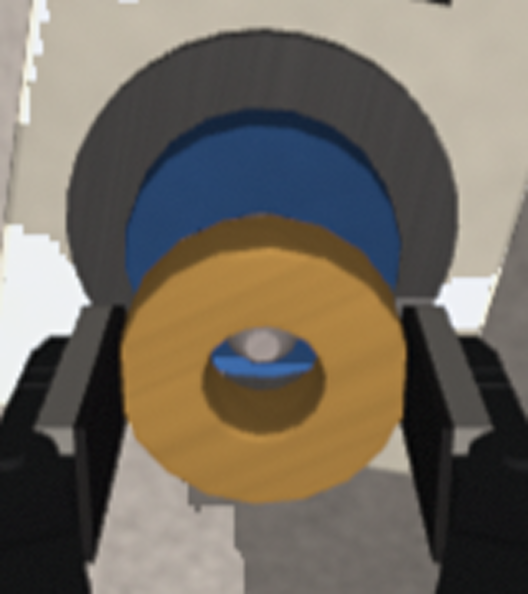

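>>> {"method": "apply_moves", "body": {
  "increments": [
    {"linear":[0.009,0,0],"dr":[0,0.003,0]},
    {"linear":[0.009,0,0.1],"dr":[0,0.003,0]},
    {"linear":[0.009,0,0.2],"dr":[0,0.003,0]},
    {"linear":[0.009,0,0.27],"dr":[0,0.003,0]},
    {"linear":[0.009,0,0.27],"dr":[0,0.003,0]}
  ]
}}

```text
t: 15.45
eef_pos: [0.5453, 0.1926, 0.0537]
tool_rot: [3.14, -0.003, -0.004]
wrist_force: [0.4, -0.9, -2.4]
gripper_width: 0.0468
```

Run:
```python
from h import *
im,T=snap('w19',(180,140,340,320),3.3)
```

```text
[[ 1.     -0.0021 -0.0027  0.5453]
 [-0.0021 -1.     -0.0014  0.1926]
 [-0.0027  0.0014 -1.      0.0537]] 15.45 [ 0.373  -0.9081 -2.3566] 0.04680956323055823
```

View pics/w19c.png

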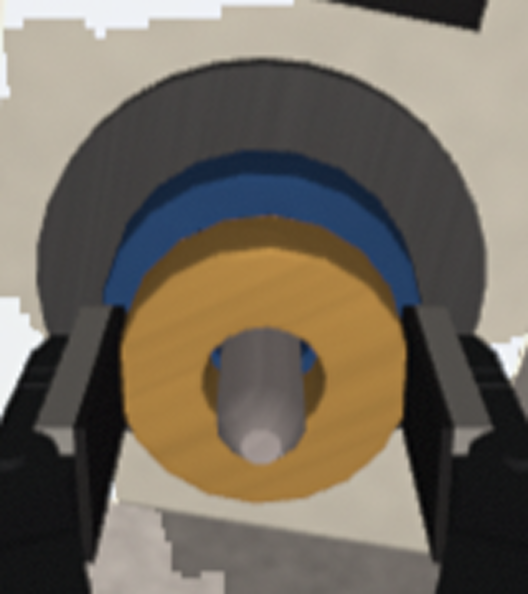

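>>> {"method": "apply_moves", "body": {
  "increments": [
    {"linear":[0.006,0,0.015],"dr":[0,0.003,0]},
    {"linear":[0.006,0,0.03],"dr":[0,0.003,0]},
    {"linear":[0.006,0,0.035],"dr":[0,0.003,0]},
    {"linear":[0.006,0,0.035],"dr":[0,0.003,0]}
  ]
}}

```text
t: 15.9
eef_pos: [0.5466, 0.1927, 0.0511]
tool_rot: [3.14, -0.003, 0.001]
wrist_force: [-0.2, 0.2, -2.7]
gripper_width: 0.0467
```

>>> {"method": "apply_moves", "body": {
  "increments": [
    {"linear":[0,0,0.008],"dr":[0,0,0]},
    {"linear":[0,0,0.012],"dr":[0,0,0]},
    {"linear":[0,0,0.012],"dr":[0,0,0]}
  ]
}}

```text
t: 16.2
eef_pos: [0.5468, 0.1928, 0.0503]
tool_rot: [3.14, -0.003, 0.001]
wrist_force: [-1.1, -0.4, 0.9]
gripper_width: 0.0464
```

>>> {"method": "apply_moves", "body": {
  "increments": [
    {"linear":[-0.003,0,0.008],"dr":[0,0,0]},
    {"linear":[-0.003,0,0.01],"dr":[0,0,0]},
    {"linear":[-0.003,0,0.01],"dr":[0,0,0]}
  ]
}}

```text
t: 16.5
eef_pos: [0.5468, 0.1928, 0.0503]
tool_rot: [3.14, -0.003, 0.002]
wrist_force: [-3.0, -1.9, 5.8]
gripper_width: 0.0466
```

>>> {"method": "apply_moves", "body": {
  "increments": [
    {"linear":[0,0,0],"dr":[0,0,0]},
    {"linear":[0,0,0],"dr":[0,0,0]},
    {"linear":[0,0,0],"dr":[0,0,0]},
    {"linear":[0,0,0],"dr":[0,0,0]}
  ],
  "hand": 0.8
}}

```text
t: 16.9
eef_pos: [0.5468, 0.1928, 0.0502]
tool_rot: [3.14, -0.003, 0.002]
wrist_force: [-0.1, 0.5, -0.6]
gripper_width: 0.0681
```

>>> {"method": "apply_moves", "body": {
  "increments": [
    {"linear":[0,0,-0.2],"dr":[0,0,0]},
    {"linear":[0,0,-0.5],"dr":[0,0,0]},
    {"linear":[0,0,-0.9],"dr":[0,0,0]},
    {"linear":[0,0,-0.9],"dr":[0,0,0]}
  ]
}}

```text
t: 17.3
eef_pos: [0.5507, 0.1936, 0.1466]
tool_rot: [-3.141, 0.003, -0.02]
wrist_force: [0.3, -0.3, 0.2]
gripper_width: 0.0684
```

Run:
```python
from h import *
im,T=snap('w20'); print(delta([.546,-.247,.13]))
```

```text
[[ 0.9999 -0.0018  0.0126  0.5507]
 [-0.0018 -1.      0.0004  0.1936]
 [ 0.0126 -0.0004 -0.9999  0.1466]] 17.3 [ 0.2976 -0.2839  0.1599] 0.06841254026647789
[-0.0238  4.403   0.1382]
```

View pics/w20.png

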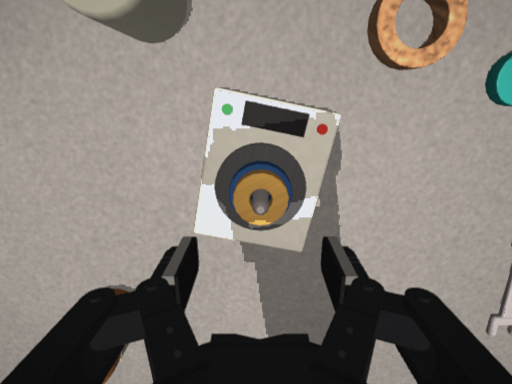

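Brass lies on the blue ring. Now the black ring.

>>> {"method": "apply_moves", "body": {
  "increments": [
    {"linear":[0,0.45,0],"dr":[0,-0.025,0]},
    {"linear":[0,0.9,0],"dr":[0,-0.025,0]},
    {"linear":[0,1,0],"dr":[0,-0.025,0]},
    {"linear":[0,1,0],"dr":[0,-0.025,0]}
  ]
}}

```text
t: 17.75
eef_pos: [0.5483, 0.092, 0.1426]
tool_rot: [-3.142, 0.007, 0.01]
wrist_force: [-0.1, 0.1, 0.5]
gripper_width: 0.0683
```

>>> {"method": "apply_moves", "body": {
  "increments": [
    {"linear":[0,0.45,0],"dr":[0,0,0]},
    {"linear":[0,0.9,0],"dr":[0,0,0]},
    {"linear":[0,1,0],"dr":[0,0,0]},
    {"linear":[0,1,0],"dr":[0,0,0]}
  ]
}}

```text
t: 18.15
eef_pos: [0.5477, -0.0081, 0.142]
tool_rot: [-3.141, 0.01, 0.011]
wrist_force: [1.2, -0.2, 0.3]
gripper_width: 0.0685
```

>>> {"method": "apply_moves", "body": {
  "increments": [
    {"linear":[0,0.45,0],"dr":[0,0,0]},
    {"linear":[0,0.9,0],"dr":[0,0,0]},
    {"linear":[0,1,0],"dr":[0,0,0]},
    {"linear":[0,1,0],"dr":[0,0,0]}
  ]
}}

```text
t: 18.55
eef_pos: [0.5472, -0.1076, 0.1416]
tool_rot: [-3.14, 0.011, 0.012]
wrist_force: [-0.1, 0.3, 0.7]
gripper_width: 0.0682
```

>>> {"method": "apply_moves", "body": {
  "increments": [
    {"linear":[0,0.45,0],"dr":[0,0,0]},
    {"linear":[0,0.9,0],"dr":[0,0,0]},
    {"linear":[0,1,0],"dr":[0,0,0]},
    {"linear":[0,1,0],"dr":[0,0,0]}
  ]
}}

```text
t: 18.95
eef_pos: [0.5469, -0.2068, 0.1411]
tool_rot: [-3.139, 0.011, 0.012]
wrist_force: [0.2, -0.0, -0.2]
gripper_width: 0.0686
```

Run:
```python
from h import *
im,T=snap('w21'); hole(im,T,'black',.0075,(190,100,420,240),((0,0,0),(180,255,45)))
```

```text
[[ 0.9999 -0.0072 -0.0079  0.5469]
 [-0.0072 -1.      0.0024 -0.2068]
 [-0.0079 -0.0023 -1.      0.1411]] 18.95 [ 0.2449 -0.0411 -0.236 ] 0.06863347025039952
259.0 [301.4038 175.6346] (array([ 0.5452, -0.2488,  0.0095]), np.float64(0.0006165372367382577))
1128.5 [301.3945 176.1376] (array([ 0.5444, -0.249 ,  0.02  ]), np.float64(0.0006452053825911673))
```

View pics/w21.png

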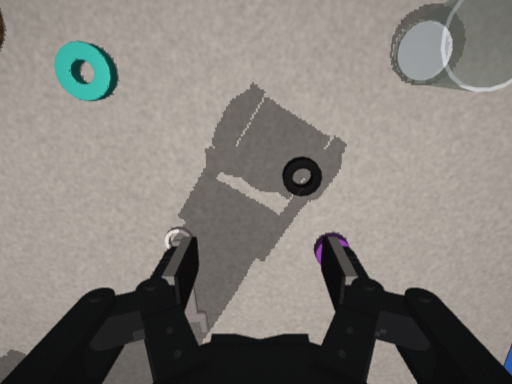

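>>> {"method": "apply_moves", "body": {
  "increments": [
    {"linear":[0.005,0.3,0.2],"dr":[-0.005,0.016,-0.014]},
    {"linear":[0.01,0.432,0.5],"dr":[-0.005,0.016,-0.014]},
    {"linear":[0.01,0.432,0.9],"dr":[-0.005,0.016,-0.014]},
    {"linear":[0.01,0.432,1],"dr":[-0.005,0.016,-0.014]},
    {"linear":[0.01,0.432,1],"dr":[-0.005,0.016,-0.014]}
  ],
  "hand": 0.68
}}

```text
t: 19.5
eef_pos: [0.5455, -0.2458, 0.0389]
tool_rot: [-3.138, -0.005, 0.007]
wrist_force: [0.0, -0.1, 0.2]
gripper_width: 0.0578
```

Run:
```python
from h import *
im,T=snap('w22',(150,130,370,330),3); hole(im,T,'black',.0075,(205,150,320,260),((0,0,0),(180,255,50)))
```

```text
[[ 1.      0.0031 -0.0043  0.5455]
 [ 0.0031 -1.      0.0035 -0.2458]
 [-0.0043 -0.0035 -1.      0.0389]] 19.5 [ 0.0479 -0.1476  0.23  ] 0.057768978598384514
451.0 [265.  218.5] (array([ 0.5452, -0.2488,  0.0085]), np.float64(0.0008022806990537148))
2637.5 [264.9641 219.1916] (array([ 0.5439, -0.2488,  0.021 ]), np.float64(0.0008546292285283914))
```

View pics/w22c.png

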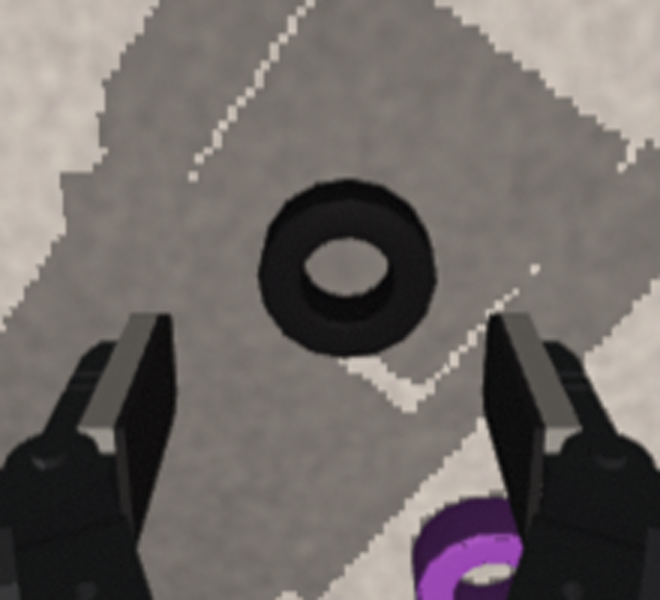

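>>> {"method": "apply_moves", "body": {
  "increments": [
    {"linear":[0.005,0.039,0.05],"dr":[-0.007,0.009,0.006]},
    {"linear":[0.005,0.039,0.15],"dr":[-0.007,0.009,0.006]},
    {"linear":[0.005,0.039,0.25],"dr":[-0.007,0.009,0.006]},
    {"linear":[0.005,0.039,0.325],"dr":[-0.007,0.009,0.006]},
    {"linear":[0.005,0.039,0.325],"dr":[-0.007,0.009,0.006]}
  ]
}}

```text
t: 20.05
eef_pos: [0.5463, -0.2502, 0.0068]
tool_rot: [3.141, -0.0, 0.002]
wrist_force: [-0.3, 0.0, -0.2]
gripper_width: 0.0578
```

Run:
```python
from h import *
im,T=snap('w23',(170,170,350,320),3.5); hole(im,T,'black',.0075,(215,150,305,260),((0,0,0),(180,255,50)))
```

```text
[[ 1.     -0.0002  0.0011  0.5463]
 [-0.0002 -1.     -0.0007 -0.2502]
 [ 0.0011  0.0007 -1.      0.0068]] 20.05 [-0.3459  0.0213 -0.2153] 0.05783736469060226
532.0 [258.4474 243.7763] (array([ 0.5453, -0.2488,  0.0078]), np.float64(0.0009811638255708811))
2815.0 [258.151  239.1667] (array([ 0.5483, -0.2488,  0.0184]), np.float64(0.0023702896463635567))
```

View pics/w23c.png

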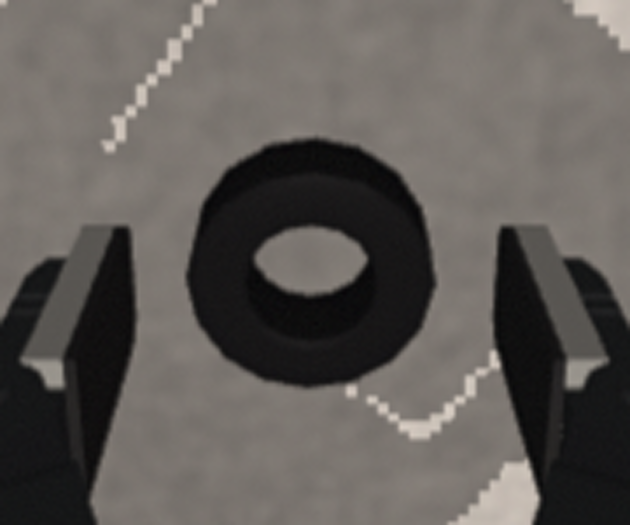

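>>> {"method": "apply_moves", "body": {
  "increments": [
    {"linear":[0,0,0.0],"dr":[0,0,0]},
    {"linear":[0,0,0],"dr":[0,0,0]},
    {"linear":[0,0,0],"dr":[0,0,0]},
    {"linear":[0,0,0],"dr":[0,0,0]},
    {"linear":[0,0,0],"dr":[0,0,0]}
  ],
  "hand": 0.32,
  "squeeze": 50
}}

```text
t: 20.6
eef_pos: [0.5473, -0.2509, 0.0082]
tool_rot: [3.139, -0.0, 0.005]
wrist_force: [0.3, 0.5, 3.0]
gripper_width: 0.0365
```

Run:
```python
from h import *
im,T=snap('w24',(170,170,350,320),3.5)
hsv=cv2.cvtColor(im,cv2.COLOR_BGR2HSV)
g=cv2.cvtColor(im,cv2.COLOR_BGR2GRAY)
print(g[180:290:3,259])
```

```text
[[ 1.     -0.0002  0.0032  0.5473]
 [-0.0002 -1.     -0.0022 -0.2509]
 [ 0.0032  0.0022 -1.      0.0082]] 20.6 [0.3066 0.4956 2.9992] 0.036531356522293196
[118 119 120 122 125 122 123 124 123 123  33  14  12  22  28  26  25  21
  63 123 119 119 118 121 126  15  14  12  12  28  23  21  23  30 123 121
 121]
```

View pics/w24c.png

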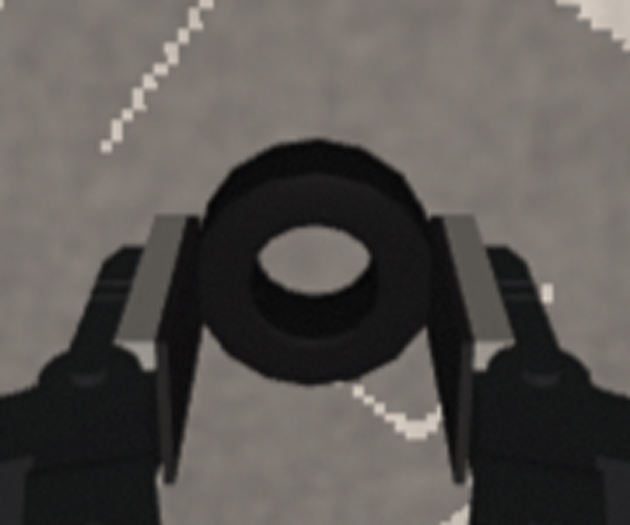

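Run:
```python
from h import *
T=pose();K,M=cam('wrist',T);im=cv2.imread('pics/w24.png')
a=plane(K,M,(260,233.5),.015);b=plane(K,M,(260,265.7),.015);print(a,b,(a+b)/2-T[:3,3])
l=plane(K,M,(170+252/3.5,250),.015);q=plane(K,M,(170+378/3.5,250),.015);print(l,q)
# top face threshold
g=cv2.cvtColor(im,cv2.COLOR_BGR2GRAY);m=cv2.inRange(g,18,60);k=np.zeros_like(m);k[205:285,228:292]=1
for c in cont(m*k,300,1e5):print(cv2.contourArea(c),circ(K,M,c,.015))
```

```text
[ 0.5563 -0.2505  0.015 ] [ 0.5358 -0.2504  0.015 ] [-0.0012  0.0005  0.0068]
[ 0.546  -0.2404  0.015 ] [ 0.546  -0.2605  0.015 ]
989.0 (array([ 0.5463, -0.2501,  0.0099]), np.float64(0.0029968352974886468))
3094.5 (array([ 0.5458, -0.2502,  0.0188]), np.float64(0.0004874111133461425))
```

>>> {"method": "apply_moves", "body": {
  "increments": [
    {"linear":[0,0,-0.1],"dr":[0,-0.006,0]},
    {"linear":[0,0,-0.4],"dr":[0,-0.006,0]},
    {"linear":[0,0,-0.8],"dr":[0,-0.006,0]},
    {"linear":[0,-0.3,-1],"dr":[0,-0.006,0]},
    {"linear":[0,-0.7,-1],"dr":[0,-0.006,0]},
    {"linear":[0,-1,-1],"dr":[0,-0.006,0]},
    {"linear":[0,-1,-1],"dr":[0,-0.006,0]}
  ]
}}

```text
t: 21.35
eef_pos: [0.546, -0.1471, 0.1077]
tool_rot: [3.141, 0.005, -0.003]
wrist_force: [-0.5, -0.5, -1.3]
gripper_width: 0.0369
```

Run:
```python
from h import *
im,T=snap('w25')
g=cv2.cvtColor(im,cv2.COLOR_BGR2GRAY);print(g[180:290:3,259])
```

```text
[[ 1.      0.0035 -0.0017  0.546 ]
 [ 0.0035 -1.     -0.0005 -0.1471]
 [-0.0017  0.0005 -1.      0.1077]] 21.35 [-0.4935 -0.494  -1.2797] 0.03690856831371925
[118 118 116 116 116 116 114 110 112 161  48  12  10  22  26  24  23  21
  60 116 117 111 110 109 113  13  10  14  11  27  22  20  20  28 116 111
 109]
```

View pics/w25.png

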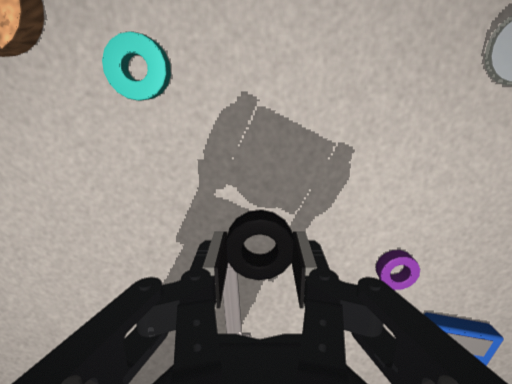

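>>> {"method": "apply_moves", "body": {
  "increments": [
    {"linear":[0,-0.4,-0.1],"dr":[0,0.003,0.007]},
    {"linear":[0,-0.8,-0.2],"dr":[0,0.003,0.007]},
    {"linear":[0,-1,-0.2],"dr":[0,0.003,0.007]},
    {"linear":[0,-1,-0.2],"dr":[0,0.003,0.007]}
  ]
}}

```text
t: 21.8
eef_pos: [0.546, -0.0475, 0.1278]
tool_rot: [3.14, 0.002, 0.001]
wrist_force: [-0.5, 0.0, -2.3]
gripper_width: 0.0365
```

>>> {"method": "apply_moves", "body": {
  "increments": [
    {"linear":[0,-0.4,0],"dr":[0,0,0]},
    {"linear":[0,-0.8,0],"dr":[0,0,0]},
    {"linear":[0,-1,0],"dr":[0,0,0]},
    {"linear":[0,-1,0],"dr":[0,0,0]}
  ]
}}

```text
t: 22.2
eef_pos: [0.5458, 0.0533, 0.1274]
tool_rot: [3.14, 0.005, -0.001]
wrist_force: [0.5, -0.1, -0.8]
gripper_width: 0.0368
```

>>> {"method": "apply_moves", "body": {
  "increments": [
    {"linear":[0,-0.4,0],"dr":[0,0,0]},
    {"linear":[0,-0.8,0],"dr":[0,0,0]},
    {"linear":[0,-1,0],"dr":[0,0,0]},
    {"linear":[0,-1,0],"dr":[0,0,0]}
  ]
}}

```text
t: 22.6
eef_pos: [0.5459, 0.1534, 0.1271]
tool_rot: [3.14, 0.007, -0.001]
wrist_force: [0.3, -0.8, -0.8]
gripper_width: 0.0366
```

Run:
```python
from h import *
im,T=snap('w26');print(delta([.5448,.1929,.105]))
```

```text
[[ 1.      0.0047 -0.0005  0.5459]
 [ 0.0047 -1.     -0.0019  0.1534]
 [-0.0005  0.0019 -1.      0.1271]] 22.6 [ 0.2609 -0.8292 -0.8003] 0.03664097795525265
[-0.0095 -0.4063  0.2191]
```

View pics/w26.png

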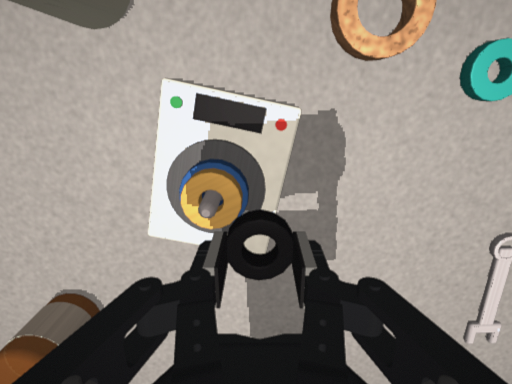

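>>> {"method": "apply_moves", "body": {
  "increments": [
    {"linear":[-0.01,-0.25,0],"dr":[0.004,0,0.009]},
    {"linear":[-0.01,-0.41,0.05],"dr":[0.004,0,0.009]},
    {"linear":[-0.01,-0.41,0.15],"dr":[0.004,0,0.009]},
    {"linear":[-0.01,-0.41,0.22],"dr":[0.004,0,0.009]},
    {"linear":[-0.01,-0.41,0.22],"dr":[0.004,0,0.009]}
  ]
}}

```text
t: 23.15
eef_pos: [0.5436, 0.1921, 0.1028]
tool_rot: [3.14, -0.003, -0.007]
wrist_force: [0.8, 0.5, -1.8]
gripper_width: 0.0365
```

Run:
```python
from h import *
im,T=snap('w27',(180,140,340,320),3.3);print(delta([.5448,.1929,.087]))
```

```text
[[ 1.     -0.0018 -0.0043  0.5436]
 [-0.0018 -1.     -0.0014  0.1921]
 [-0.0043  0.0014 -1.      0.1028]] 23.15 [ 0.7509  0.456  -1.7954] 0.03650500431860274
[ 0.0072 -0.0063  0.1668]
```

View pics/w27c.png

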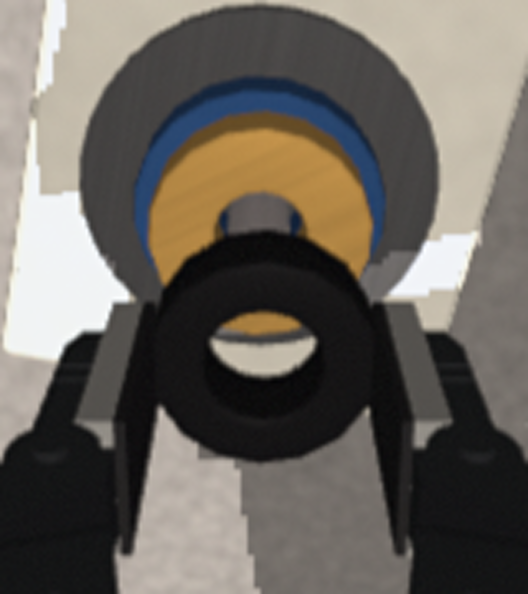

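>>> {"method": "apply_moves", "body": {
  "increments": [
    {"linear":[0.014,-0.008,0],"dr":[0.003,0.007,0]},
    {"linear":[0.014,-0.008,0.05],"dr":[0.003,0.007,0]},
    {"linear":[0.014,-0.008,0.1],"dr":[0.003,0.007,0]},
    {"linear":[0.014,-0.008,0.165],"dr":[0.003,0.007,0]},
    {"linear":[0.014,-0.008,0.165],"dr":[0.003,0.007,0]}
  ]
}}

```text
t: 23.7
eef_pos: [0.5446, 0.1929, 0.0858]
tool_rot: [-3.142, 0.003, 0.003]
wrist_force: [-0.5, 0.5, -1.9]
gripper_width: 0.0369
```

Run:
```python
from h import *
im,T=snap('w28',(180,140,340,320),3.3);print(delta([.5448,.1929,.087]))
g=cv2.cvtColor(im,cv2.COLOR_BGR2GRAY);print(g[225:285,259])
```

```text
[[ 1.     -0.0018 -0.0018  0.5446]
 [-0.0018 -1.      0.0001  0.1929]
 [-0.0018 -0.0001 -1.      0.0858]] 23.7 [-0.4584  0.5098 -1.9444] 0.03687121228315546
[-0.0014  0.0009 -0.0063]
[ 24  22  21  23  22  22  21  20  24  66 118 152 162 160 156 155 157 159
 158 144 136 134 134 132 129 131 132 133 102  49  15   9  12  12  13  11
  12  12  14  11  12  17  25  28  22  19  20  21  21  19  21  21  20  18
  27  77 106 112 112 109]
```

View pics/w28c.png

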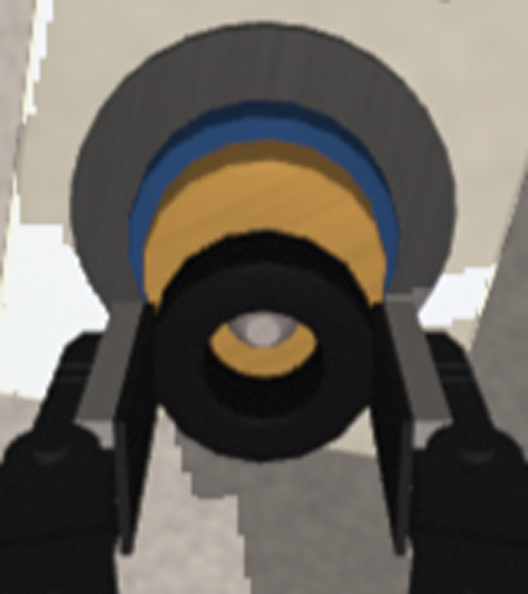

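Run:
```python
from h import *
T=pose();K,M=cam('wrist',T);print(T[:3,3],plane(K,M,(259.7,239.7),.082))
z=T[2,3]+.0068
print((plane(K,M,(260,233.7),z)+plane(K,M,(260,266.3),z))/2)
```

```text
[0.5449 0.193  0.0864] [0.5438 0.1936 0.082 ]
[0.5434 0.1934 0.0932]
```

Aligned to within 0.5 mm. Lower to contact at about TCP z 0.068.

>>> {"method": "apply_moves", "body": {
  "increments": [
    {"linear":[0.003,0,0.05],"dr":[0,0.003,0]},
    {"linear":[0.003,0,0.1],"dr":[0,0.003,0]},
    {"linear":[0.003,0,0.14],"dr":[0,0.003,0]},
    {"linear":[0.003,0,0.16],"dr":[0,0.003,0]},
    {"linear":[0.003,0,0.16],"dr":[0,0.003,0]}
  ]
}}

```text
t: 24.25
eef_pos: [0.5449, 0.1929, 0.0698]
tool_rot: [-3.142, 0.003, 0.001]
wrist_force: [0.3, -0.4, -1.8]
gripper_width: 0.0366
```

Run:
```python
from h import *
im,T=snap('w29',(180,140,340,320),3.3)
```

```text
[[ 1.     -0.0018 -0.0004  0.5449]
 [-0.0018 -1.      0.0001  0.1929]
 [-0.0004 -0.0001 -1.      0.0698]] 24.25 [ 0.3084 -0.3889 -1.7684] 0.03662505278433003
```

View pics/w29c.png

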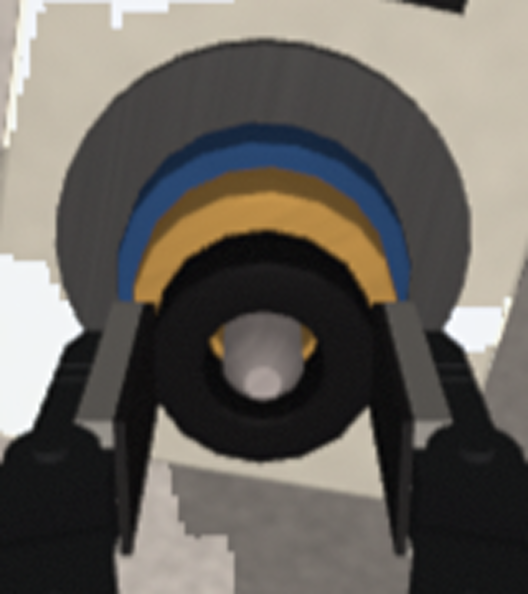

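>>> {"method": "apply_moves", "body": {
  "increments": [
    {"linear":[0,0,0.01],"dr":[0,0,0]},
    {"linear":[0,0,0.02],"dr":[0,0,0]},
    {"linear":[0,0,0.02],"dr":[0,0,0]}
  ]
}}

```text
t: 24.6
eef_pos: [0.5452, 0.193, 0.0682]
tool_rot: [-3.141, 0.003, -0.001]
wrist_force: [-0.5, 0.3, -1.9]
gripper_width: 0.0369
```

>>> {"method": "apply_moves", "body": {
  "increments": [
    {"linear":[0,0,0.008],"dr":[0,0,0]},
    {"linear":[0,0,0.012],"dr":[0,0,0]},
    {"linear":[0,0,0.012],"dr":[0,0,0]}
  ]
}}

```text
t: 24.9
eef_pos: [0.5453, 0.193, 0.0681]
tool_rot: [3.141, -0.002, 0.0]
wrist_force: [-3.9, -0.3, 6.1]
gripper_width: 0.0367
```

Contact (6 N). Release and back off straight up.

>>> {"method": "apply_moves", "body": {
  "increments": [
    {"linear":[0,0,0],"dr":[0,0,0]},
    {"linear":[0,0,0],"dr":[0,0,0]},
    {"linear":[0,0,0],"dr":[0,0,0]},
    {"linear":[0,0,0],"dr":[0,0,0]}
  ],
  "hand": 0.75
}}

```text
t: 25.3
eef_pos: [0.5453, 0.193, 0.068]
tool_rot: [3.142, -0.003, 0.0]
wrist_force: [0.8, 0.0, 0.4]
gripper_width: 0.0635
```

>>> {"method": "apply_moves", "body": {
  "increments": [
    {"linear":[0,0,-0.2],"dr":[0,0,0]},
    {"linear":[0,0,-0.5],"dr":[0,0,0]},
    {"linear":[0,0,-1],"dr":[0,0,0]},
    {"linear":[0,0,-1],"dr":[0,0,0]}
  ]
}}

```text
t: 25.7
eef_pos: [0.5499, 0.1938, 0.1758]
tool_rot: [-3.139, 0.002, -0.022]
wrist_force: [1.0, 0.1, 0.7]
gripper_width: 0.0642
```

>>> {"method": "apply_moves", "body": {
  "increments": [
    {"linear":[-0.4,0.2,-0.2],"dr":[0,0,0]},
    {"linear":[-0.8,0.2,-0.2],"dr":[0,0,0]},
    {"linear":[-0.8,0.2,-0.2],"dr":[0,0,0]},
    {"linear":[-0.8,0.2,-0.2],"dr":[0,0,0]}
  ]
}}

```text
t: 26.1
eef_pos: [0.4691, 0.1739, 0.1945]
tool_rot: [-3.139, 0.002, -0.022]
wrist_force: [0.2, -0.7, -0.3]
gripper_width: 0.0638
```

Run:
```python
from h import *
im,T=snap('w30',(150,0,370,180),3.5);im=snap('s30',(180,120,310,260),4,'side')[0];snap('t30',None,1,'top')
```

```text
[[ 0.9999 -0.0012  0.0143  0.4691]
 [-0.0012 -1.      0.002   0.1739]
 [ 0.0143 -0.002  -0.9999  0.1945]] 26.1 [ 0.2049 -0.7166 -0.3151] 0.06383682982517472
[[ 0.9999 -0.0013  0.0148  0.4699]
 [-0.0014 -1.      0.0021  0.1739]
 [ 0.0148 -0.0021 -0.9999  0.1948]] 26.15 [-0.3451  0.6058 -0.1853] 0.06385848425743766
[[ 0.9999 -0.0015  0.0149  0.4704]
 [-0.0015 -1.      0.0021  0.1739]
 [ 0.0149 -0.0021 -0.9999  0.195 ]] 26.2 [-0.538   0.3204  0.634 ] 0.06426677066067257
```

View pics/w30c.png

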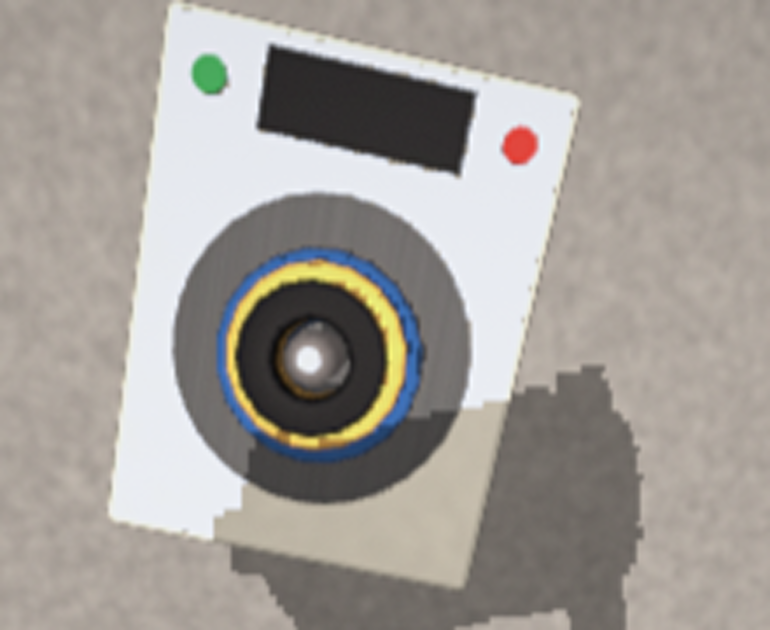

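View pics/s30.png

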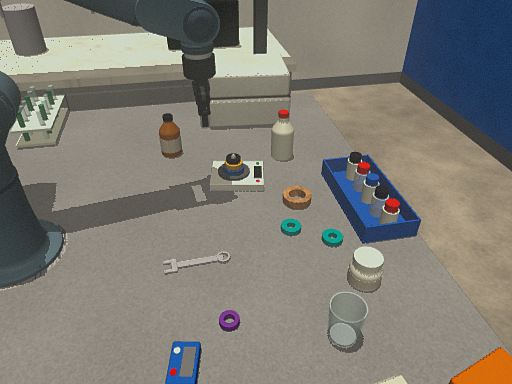

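View pics/s30c.png

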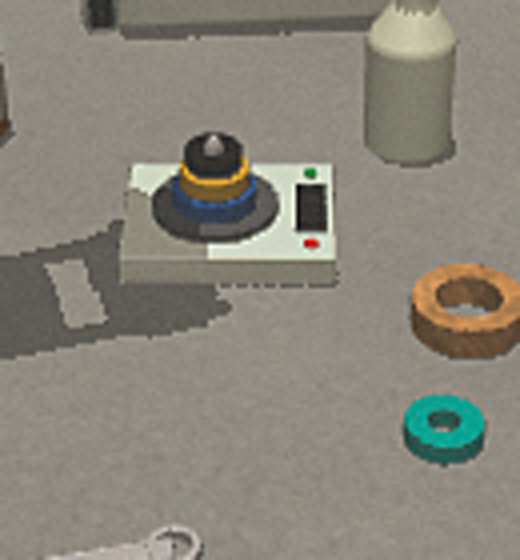

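The stack is blue, brass, black, flat on the spindle at side (233,165). The bystanders and decoys sit at their starting pixels, and the gripper is clear.

Run:
```python
from rig import r
o=r.get_obs();print(o['t'],o['wrist_force'],abs(o['qd']).max())
print(r.sign_off())
```

```text
26.25 [-0.44123304 -0.4722061  -0.69986759] 0.00831708255263283
the job is handed in; nothing more can be done
None
```

All three ring weights are on the spindle: blue at the bottom, brass in the middle and black on top. I lowered each one under grip until it touched down (about 6–8 N measured at the wrist), then let go. The job was handed in at 26.3 s of the 67 s allowed.

- **Stack:** the last wrist and side pictures show the rings nested and lying flat, with the spindle tip showing through the top bore.
- **Gripper:** it is open and well clear of the stack, with wrist force near zero.
- **Other things on the bench:** by eye in the last side picture, the bystanders and look-alike rings are where they started. I took a last top view but did not examine it.
- **Disagreements:** the gripper's opening on each ring read about 3 mm under the ring's nominal diameter. Early position estimates differed by 2–4 mm between views. I settled both by looking close up with the tip just inside the bore, where the misalignment came to 1 mm or less and was corrected.

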